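# Hang, shut and lock the gate of a draught shield

### The job

Take the lift-off gate out of its rack and hang it on the draught shield's two hinge pins while it stands well open (about 40 to 90 degrees), both knuckles fully down on their brackets. Then swing it shut against the stop, and finally turn the lock collar on the latch post clockwise to its end, so that its tongue lies over the gate and holds it. Do not disturb the V-block, the ring gauge and the small milled block.

Things in the scene. Friction and masses are not known exactly. Their poses are not given: they have to be found in the camera images.
- station: Draught shield, fixed: aluminium base 170 (x) x 240 (y) x 12 mm, clear walls 96 mm high at the back and the rear half of both sides, open at the front (-x). Origin: centre of the base's underside; x to the back, y to the hinge side, z up. Square hinge post, 108 mm high, at x -22, y +100 mm; two arms run from it to the vertical hinge axis at x -55, y +75 mm, each with an upright pin.
- upper_pin (a point): Foot of the upper hinge pin on top of the upper arm, 93 mm above the bench. Axes parallel to the station's. The steel pin is 9 mm thick, 20 mm high, its last 7 mm tapering to 4.4 mm. The arm under it is 10 mm thick and ends 9 mm beyond the pin's axis.
- lower_pin (a point): Foot of the lower pin, an equal pin straight below, 28 mm above the bench. Only 55 mm is free between here and the underside of the upper arm, so the gate's lower knuckle must come in from the front with its underside 20 to 40 mm above this foot, then go straight down.
- latch_post (a point): Axis of the round latch post (18 mm thick) under the collar, 110 mm above the bench; at x -30, y -75 mm of the station. A rubber stop on the post, 60 to 90 mm above the bench, meets the rear face of the shut gate. Axes parallel to the station's.
- gate: Lift-off gate, loose, about 0.3 kg: upright aluminium frame with clear window, 10 mm thick (x), 84 mm high, from y -15 to y -160 mm. Origin: on its knuckle axis, level with the frame's underside; z up. 10 mm above the bench in the rack, 22 mm when hung. Shut, its axes are parallel to the station's; it opens clockwise from above: at 90 degrees its free end points to the station's front.
- gate_tab (a point): Middle of the grip tab on top of the gate, above its centre of mass: black block 10 mm thick (gate x), 44 mm long (gate y), standing 25 mm above the frame. It is 76 mm from the knuckle axis; this point is 97 mm above the gate's underside and 12 mm below the tab's top. Axes as the gate's.
- upper_knuckle (a point): Underside centre of the gate's upper knuckle, 71 mm above the gate's underside: steel tube 22 mm outside, bore 11.4 mm, 14 mm high. Hung, it coincides with upper_pin.
- lower_knuckle (a point): Underside centre of the lower knuckle, the same tube, 6 mm above the gate's underside. Hung, it coincides with lower_pin.
- gate_rack: Fixed rack in which the gate stands at the start: plate 75 x 150 x 10 mm with two black slotted holders 33 mm high. Origin: centre of its underside; the slot (12.4 mm wide, 23 mm deep) runs along its y. Lift the gate straight up by 25 mm or more to free it.
- lock_collar (a joint): Angle (rad) of the lock collar, captive on the latch post: 0 = unlocked, tongue sideways, clear of the gate (starts 0 to 0.3); grows clockwise seen from above; 1.4 = locked, at its end stop, tongue pointing to the station's front over the gate's top edge. Stays where it is left (friction 0.06 N m).
- collar_grip (a point): Middle of the collar's grip on the post axis, 128 mm high: dark oblong body, 24 mm across its two flat sides, 46 mm long, 26 mm high. The tongue (12 mm wide, reaching 44 mm from the axis, 113 to 121 mm above the bench) runs along the grip's length. At joint q both point along the station's -x turned anticlockwise from above by 1.4 - q. Site axes: the station's turned clockwise by q.
- collar_finger (a point): Lower end of the 8 mm thick finger that hangs from the tongue, 38 mm from the post axis, 85 mm above the bench. Locked, it stands in front of the shut gate with 4 mm of play.
- v_block: Steel V-block 40 x 50 x 32 mm on the plate inside the shield; leave it alone. Origin: centre of its underside.
- ring_gauge: Setting ring, 46 mm across, 16 mm high, on the bench beyond the rack; leave it alone. Origin: centre of its underside.
- small_block: Small milled block 30 x 60 x 20 mm on the bench beside the shield's latch side; leave it alone. Origin: centre of its underside.
Things that resemble listed ones, but are neither listed nor needed, are in the scene too. What is shaped like the gate but red is not meant.

How it is judged:
By the outcome, as a careful person would: the job done as asked, in the order asked, and still so for the second after the job is handed in, with the robot touching nothing.
It also fails if it takes over 61 s, if anything falls off the work surface, if the arm or the gripper's body presses on something with over 40 N, if the wrist force passes 120 N, or if a joint passes its speed limit or range.

### The arm

A 7-joint arm with a two-finger parallel gripper is mounted at the origin on a cart in front of the work surface, level with it; the furniture and walls round the work are solid. World frame = base frame: x ahead of the robot, y to its left, z up, the work surface at z = 0. Lengths are in mm, angles in rad, forces in N, time in s.
With the tool pointing down it reaches from about 425 to 875 mm from the base axis. Payload 8.4 kg.
Tool frame: the origin (TCP) lies midway between the tips of the shut fingers; the grasp point (between the pads) lies 19 mm behind it; z points along the fingers, x is the direction in which the jaws open and shut, and the axes are right-handed (so a half turn about z gives the same grasp; the last joint's range is limited). The gripper opens to 85 mm and grips with 20 to 120 N. Pads are 22 mm wide; open, the fingers measure 114 mm over their backs; the gripper's body (76 mm by 85 mm) begins 54 mm behind the grasp point. The pads swing forward as they close: fully open they stand 13 mm farther back than shut.
Start: joints at [1.195, 0.333, 0.04, 1.465, -0.013, 1.343, -0.059], TCP at [177.609, -625.235, 231.308] pointing down, gripper open.
Joint ranges: [-2.58, 2.58], [-0.38, 2.09], [-1.3, 1.39], [0.25, 2.4], [-1.5, 4.64], [0.08, 2.09], [-2.65, 2.65]. Speed limits (rad/s): [2.22, 2.22, 2.79, 2.79, 3.14, 3.14, 3.14].

### API

Orientations are given as a 3x3 rotation matrix whose columns are the frame's x, y, z axes.
In Python, from station import telemetry, camera, camera_model, ticket gives the robot as it stands.
- The arm moves only by the shell command python3 -m crank 'ROWS' [OPENING] [FORCE]. ROWS is JSON, a list of rows, each a list of 2 entries, a list of its own where there are three numbers: the shift along the world's x, y, z in mm, then the turn about the world's z in rad. A call has 1 to 12 rows; each row shifts and turns the pose as measured when the row begins; what a row does not reach is not made up. A row lasts 1/12 s, in which the tool goes at most 41.7 mm and 7.16 degrees, less where a joint would pass 70% of its speed; a pose out of reach is approached as far as the arm can. A call is refused whole if a number of a shift passes 41.7 or a number of a turn 0.125, either way. A call with a gripper value outside its range is refused whole. OPENING is the opening, from 0 (shut) to 1 (fully open), set as the call begins (- or left out, the last holds). The fingers move at their own pace and stop on an object; FORCE is the grip in N (left out, the last holds). Time passes only in rows, so rows that do not move let the fingers close. It gives the time, the measured TCP pose, the force and the opening at its end, in the units of the state.
- telemetry.sense(): the state, without advancing time (a new reading comes with each control period).
- camera(name): name is "scene" or "top"; returns (picture, depth): 480x640x3 uint8, red, green, blue; 480x640 float32, mm along the optical axis (not along the pixel's ray), 0 where there is no reading.
- camera_model(name): a dict with "fx", "fy", "cx", "cy" (pixels), "D" ([k1, k2, p1, p2, k3] as OpenCV has them; the pictures are not rectified), "world_to_cam" (4x4, takes a point from world to camera coordinates). Camera axes: x right, y down, z forward; pixel columns grow to the right and rows downward; lengths in mm; the calibration is good to about 2 mm. A picture is of the moment at which its call begins. camera_model takes no time and is no camera call.
- ticket.job_done(): hands the job in, once; it reports no verdict.
The state is a dict: "time": time; "joints": joint angles; "joint_velocities": joint speeds; "effort": joint torques, N m; "tcp_pos": TCP position; "ee_rot": TCP orientation; "wrist_force": force on the tool from outside, world axes, zero at the start; "wrist_torque": the same for the moment, N m; "opening": finger opening in mm.
Only numpy, scipy, OpenCV 4.12 (cv2) and the standard library are available. Lean on these libraries where they do the work, as an engineer would, in place of code of your own. Each camera call takes 0.05 s, during which the arm holds its last target.

## Working session

There is one attempt and no reset: what is moved stays moved. The work goes in short steps, Python scripts to look and compute and a shell command to move; the robot and the scene stay as the last step left them, time stands still between calls to the robot, and variables do not carry over. Pictures are saved under pics/ and viewed, and the job is handed in when it is done.

```bash
ls; mkdir -p pics; cat > h.py <<'E'
import numpy as np,cv2
from station import telemetry,camera,camera_model,ticket
def save(n,f):
    p,d=camera(n); cv2.imwrite(f'pics/{f}.png',p[:,:,::-1]); np.save(f'pics/{f}.npy',d); return p,d
def w2p(n,P):
    m=camera_model(n);T=np.array(m['world_to_cam'])
    K=np.array([[m['fx'],0,m['cx']],[0,m['fy'],m['cy']],[0,0,1.]])
    r,_=cv2.Rodrigues(T[:3,:3]); q,_=cv2.projectPoints(np.atleast_2d(np.array(P,float)),r,T[:3,3],K,np.array(m['D'],float)); return q[:,0]
def rays(n,uv):
    m=camera_model(n);T=np.array(m['world_to_cam'])
    K=np.array([[m['fx'],0,m['cx']],[0,m['fy'],m['cy']],[0,0,1.]])
    x=cv2.undistortPoints(np.array(uv,float).reshape(-1,1,2),K,np.array(m['D'],float))[:,0]
    d=np.c_[x,np.ones(len(x))]; R=T[:3,:3]; return -R.T@T[:3,3], d@R
def atz(n,uv,z):
    c,d=rays(n,uv); return c+d*((z-c[2])/d[:,2])[:,None]
def cloud(n,dep):
    v,u=np.mgrid[:480,:640]; c,d=rays(n,np.c_[u.ravel(),v.ravel()]); P=c+d*dep.reshape(-1,1); return P.reshape(480,640,3)
E
python3 - <<'E'
from h import *
for n in('scene','top'):
    save(n,n+'0'); m=camera_model(n); T=np.array(m['world_to_cam']); print(n,-T[:3,:3].T@T[:3,3],T[2,:3],m['fx'])
s=telemetry.sense(); print(s)
E
```

```text
pics
scene [-293.38566689  425.97162786  496.32555833] [ 0.83447813 -0.40040654 -0.37857741] 443.986007765068
top [ 365.19884378   22.69523429 1188.40919704] [ 0.15345393 -0.00177214 -0.98815421] 495.97597659760237
{'time': 0.1, 'joints': array([ 1.19479576,  0.33383634,  0.03986864,  1.46616393, -0.01338505,
        1.34331501, -0.05850902]), 'joint_velocities': array([-0.0009647 ,  0.00102995,  0.00087286, -0.00249362, -0.00063533,
        0.00021401,  0.00074693]), 'effort': array([ 3.52242474e-03, -6.60019398e+01,  1.37013093e+00, -4.06471217e+01,
        1.71631831e-02,  8.99603998e-03, -4.04622733e-05]), 'tcp_pos': array([ 177.49366588, -624.87142115,  230.52193058]), 'ee_rot': array([[ 2.73263088e-01, -9.61939204e-01, -5.02817872e-04],
       [-9.61938238e-01, -2.73263528e-01,  1.36740688e-03],
       [-1.45276407e-03,  1.10017911e-04, -9.99998939e-01]]), 'wrist_force': array([ 0.9896472 ,  0.13639218, -1.00685345]), 'wrist_torque': array([ 0.00015625, -0.0068561 , -0.01547078]), 'opening': 85.83206743105907}
```

View pics/scene0.png

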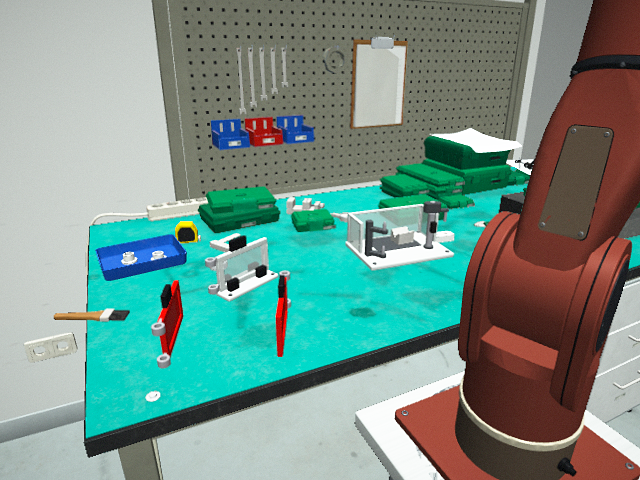

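View pics/top0.png

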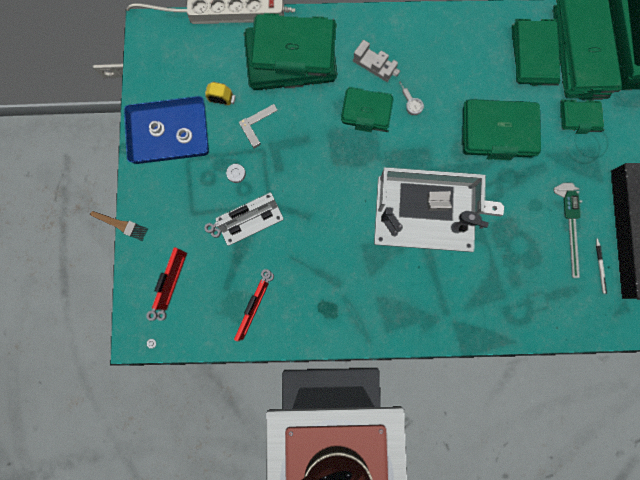

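The gate candidates are the grey framed gate in the rack at top px (245,217) and two red gates at (170,283) and (255,305). Only the grey one fits: it is aluminium and stands in the rack. Next I'll enlarge it and the station.

```bash
python3 - <<'E'
import cv2
a=cv2.imread('pics/top0.png');b=cv2.imread('pics/scene0.png')
cv2.imwrite('pics/c1.png',cv2.resize(a[150:270,190:310],(600,600),interpolation=cv2.INTER_CUBIC))
cv2.imwrite('pics/c2.png',cv2.resize(a[155:265,365:515],(798,585),interpolation=cv2.INTER_CUBIC))
cv2.imwrite('pics/c3.png',cv2.resize(b[180:310,190:350],(800,600),interpolation=cv2.INTER_CUBIC))
cv2.imwrite('pics/c4.png',cv2.resize(b[180:280,335:465],(780,600),interpolation=cv2.INTER_CUBIC))
E
```

```text
(no output)
```

View pics/c1.png

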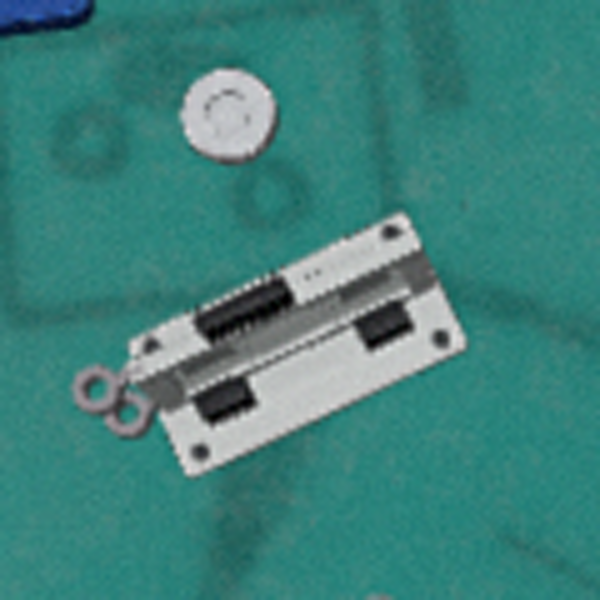

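View pics/c2.png

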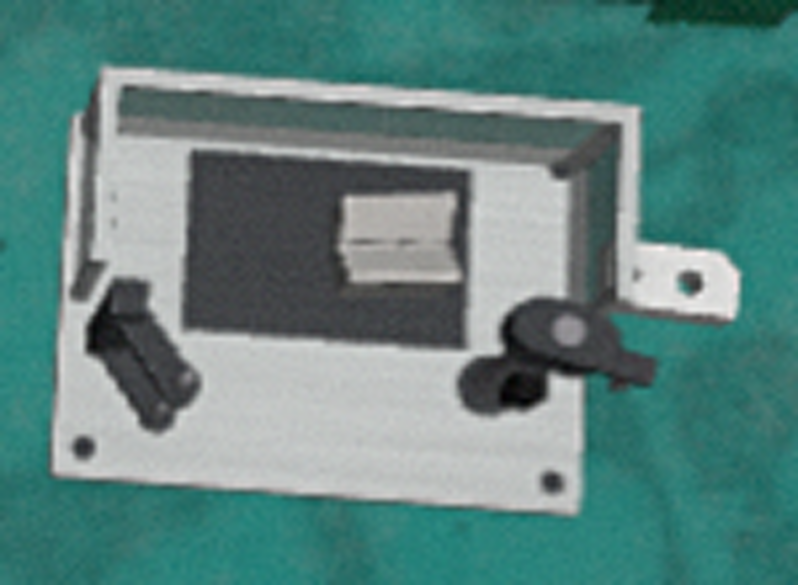

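View pics/c3.png

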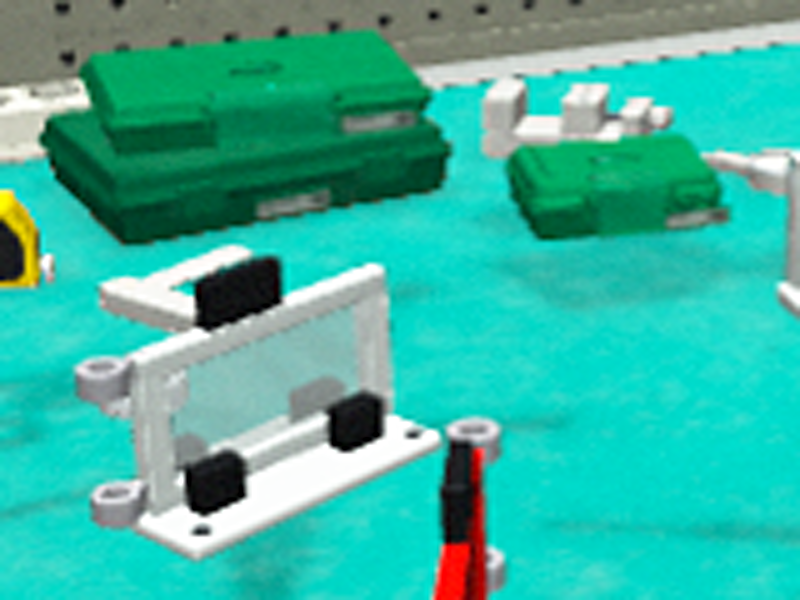

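View pics/c4.png

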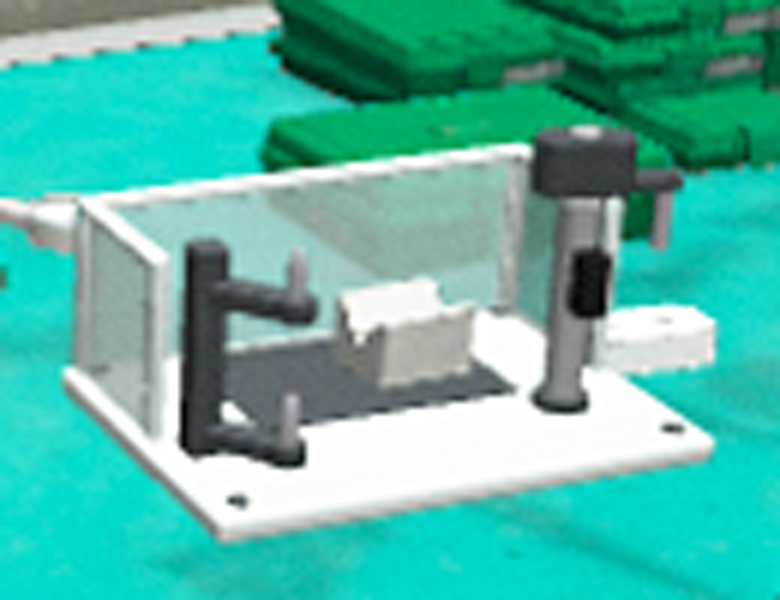

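```bash
python3 - <<'E'
from h import *
a=cv2.imread('pics/top0.png');hsv=cv2.cvtColor(a,cv2.COLOR_BGR2HSV)
m=((hsv[...,1]<60)&(hsv[...,2]>150)).astype(np.uint8)
n,l,st,c=cv2.connectedComponentsWithStats(m)
for i in range(1,n):
    if st[i,4]>60 and 120<c[i,0]<540: print(i,st[i],c[i])
d=np.load('pics/top0.npy'); P=cloud('top',d)
print(np.count_nonzero(d))
for u,v in [(392,240),(440,240),(425,185),(240,245),(236,173),(330,300),(245,210),(472,218),(400,226),(209,228)]: print(u,v,P[v,u].round(1))
E
```

```text
1 [ 129    0  153   15 1220] [224.60163934   7.22868852]
5 [355  40  14  16 109] [361.3853211   47.66055046]
6 [361  49  27  19 295] [373.48474576  58.22033898]
7 [379  61  18  15 124] [388.0483871  67.75     ]
11 [404  89  20  24 231] [413.21645022 103.18614719]
14 [239 104  38  42 440] [255.19545455 123.10681818]
15 [149 121  15  15 122] [155.77868852 128.3442623 ]
16 [176 128  16  15 122] [183.90163934 135.28688525]
17 [226 164  19  17 250] [234.992 172.208]
18 [ 375  167  129   85 4255] [430.1626322  216.14007051]
20 [429 191  22  17 299] [439.38795987 199.35785953]
22 [246 193  28  18 204] [259.33333333 201.42647059]
27 [222 207  61  38 713] [252.57082749 225.72230014]
32 [215 213  17  14 108] [222.55555556 219.00925926]
36 [124 221  11  15  96] [128.84375 227.90625]
61 [147 339   9   9  62] [150.85483871 342.96774194]
70 [ 266  409  141   71 4107] [336.77185293 434.35841247]
74 [306 453  64  23 105] [337.12380952 460.63809524]
305978
392 240 [ 539.5 -148.2   15.1]
440 240 [ 537.6 -264.7   10. ]
425 185 [ 673.2 -235.    14.9]
240 245 [538.2 218.5  -2.4]
236 173 [714.7 226.5  12.8]
330 300 [400.7   3.5   1.6]
245 210 [599.4 188.5 114.1]
472 218 [ 564.9 -305.   140.5]
400 226 [ 555.5 -152.9  114. ]
209 228 [5.815e+02 2.940e+02 1.000e-01]
```

```bash
python3 - <<'E'
import cv2
a=cv2.imread('pics/top0.png');b=cv2.imread('pics/scene0.png')
def crop(im,x,y,w,h,f,n):
    c=cv2.resize(im[y:y+h,x:x+w],(w*f,h*f),interpolation=cv2.INTER_CUBIC)
    for i in range(0,w,5): cv2.putText(c,str(x+i),(i*f,10),0,.35,(0,0,255),1); cv2.line(c,(i*f+f//2,12),(i*f+f//2,18),(0,0,255),1)
    for i in range(0,h,5): cv2.putText(c,str(y+i),(0,i*f+f//2+4),0,.35,(0,0,255),1); cv2.line(c,(24,i*f+f//2),(30,i*f+f//2),(0,0,255),1)
    cv2.imwrite(f'pics/{n}.png',c)
crop(a,372,200,40,30,20,'d1'); crop(a,450,200,40,30,20,'d2'); crop(a,200,190,50,37,16,'d3')
crop(b,360,215,40,30,20,'d4'); crop(b,420,195,40,30,20,'d5'); crop(b,200,230,50,37,16,'d6')
E
```

```text
(no output)
```

View pics/d1.png

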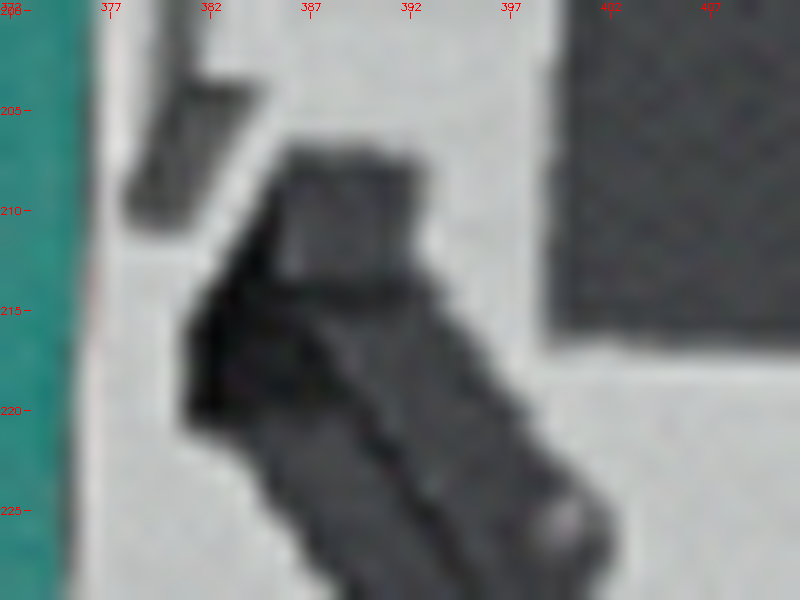

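View pics/d2.png

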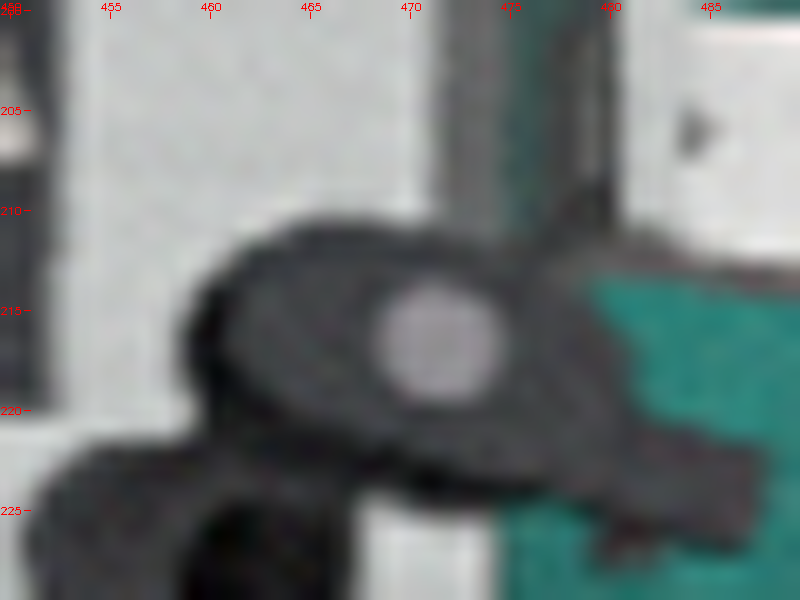

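View pics/d3.png

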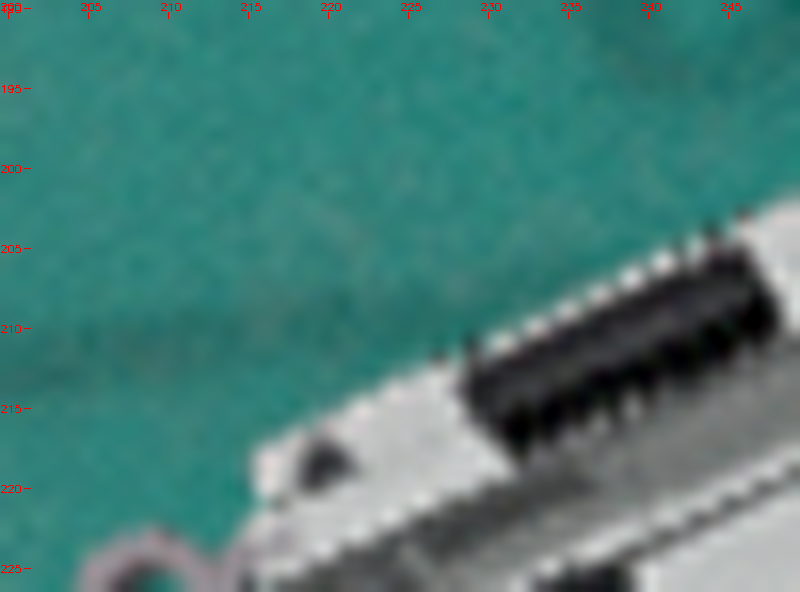

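View pics/d4.png

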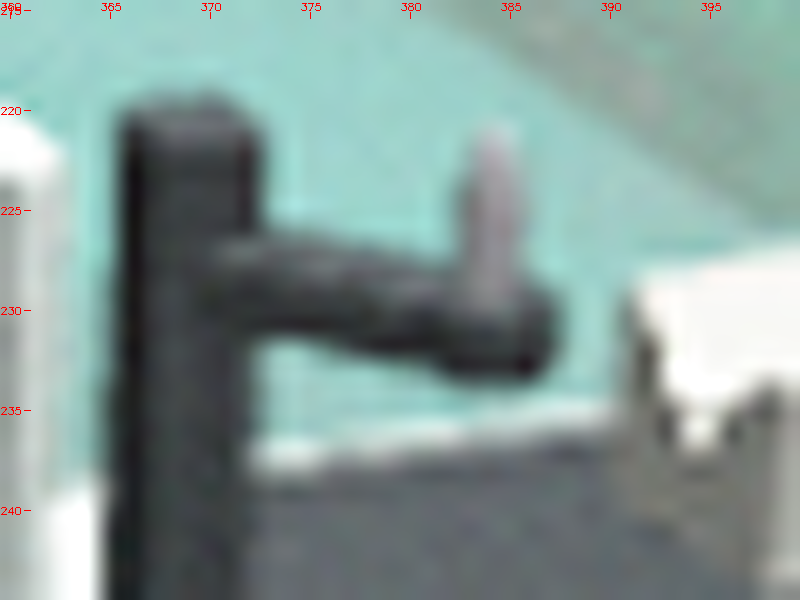

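View pics/d6.png

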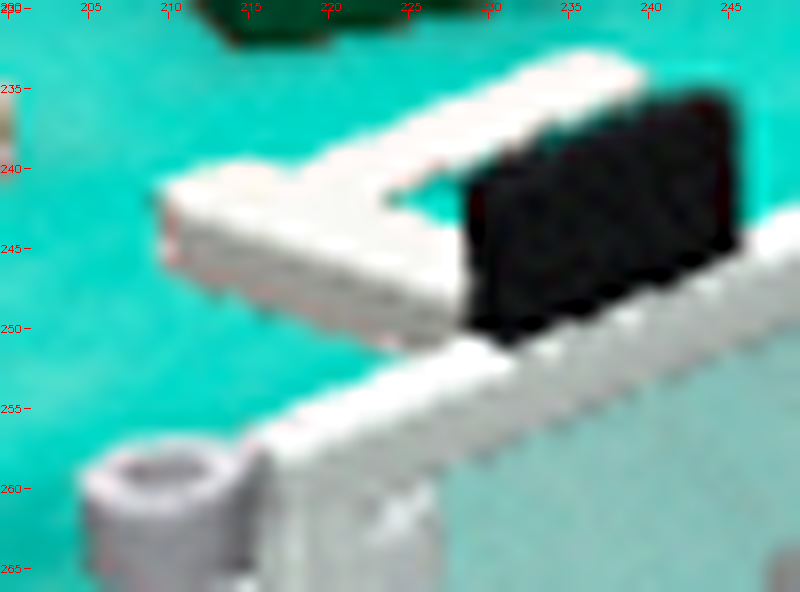

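```bash
cat > fit.py <<'E'
from h import *
from scipy.optimize import least_squares
a=cv2.imread('pics/top0.png').astype(float)
R=a[...,2]  # red: teal low(~40), white high(~200)
def edge(axis,fixed,lo,hi,sign):
    # subpixel crossing of R=115 ; sign: direction of search outside->inside
    out=[]
    for f in fixed:
        s=R[f,lo:hi] if axis=='u' else R[lo:hi,f]
        idx=[i for i in range(len(s)-1) if (s[i]-115)*(s[i+1]-115)<0]
        if len(idx)<1: continue
        i=idx[0] if sign>0 else idx[-1]
        t=i+(115-s[i])/(s[i+1]-s[i])+lo
        out.append((t,f) if axis=='u' else (f,t))
    return np.array(out)
L=edge('u',range(215,240,2),366,384,1)      # left side edge
F=edge('v',range(382,470,4),238,260,-1)     # front edge
Rt=edge('u',range(232,246,2),462,485,-1)
PL,PF,PR=atz('top',L,0),atz('top',F,0),atz('top',Rt,12)
pin=atz('top',[(399.6,225.5)],113)[0]; post=atz('top',[(471.3,216.7)],141)[0]
def res(p):
    x,y,t=p; c,s=np.cos(t),np.sin(t)
    loc=lambda Q:np.c_[(Q[:,0]-x)*c+(Q[:,1]-y)*s,-(Q[:,0]-x)*s+(Q[:,1]-y)*c]
    r=[loc(PL)[:,1]-120,loc(PF)[:,0]+85,loc(PR)[:,1]+120]
    pi=loc(pin[None])[0]-[-55,75]; po=loc(post[None])[0]-[-30,-75]
    return np.concatenate(r+[pi,po])
o=least_squares(res,[600,-230,0],loss='soft_l1')
r=res(o.x); print(o.x, 'L',r[:len(PL)].round(1),'F',r[len(PL):len(PL)+len(PF)].round(1)); print('R,pin,post',r[-len(PR)-4:].round(1)); print('pin',pin,'post',post)
E
python3 fit.py
```

```text
[ 6.05810150e+02 -2.33319139e+02 -9.79917791e-02] L [-0.3 -0.1 -0.1 -0.3 -0.7 -0.9 -1.1 -0.5 -0.3 -0.2 -0.2 -0.4 -0.6] F [-0.   0.4 -0.  -0.2  0.2 -0.1 -0.2  0.2  0.5 -0.2  0.   0.4 -0.3 -0.2
  0.2  0.1 -0.1  0.1  0.5 -0.2 -0.   0.5]
R,pin,post [ 0.5  0.4  0.2  0.   1.   0.8 10.7 -1.7  0.9 -1.1  1.3]
pin [ 556.8516167  -152.19167112  113.        ] post [ 567.65000115 -303.5775081   141.        ]
```

```bash
python3 - <<'E'
import cv2
from h import *
a=cv2.imread('pics/top0.png');b=cv2.imread('pics/scene0.png')
def crop(im,x,y,w,h,f,n):
    c=cv2.resize(im[y:y+h,x:x+w],(w*f,h*f),interpolation=cv2.INTER_CUBIC); c=cv2.convertScaleAbs(c,alpha=1.6,beta=10)
    for i in range(0,w,5): cv2.putText(c,str(x+i),(i*f,10),0,.35,(0,0,255),1); cv2.line(c,(i*f+f//2,12),(i*f+f//2,18),(0,0,255),1)
    for i in range(0,h,5): cv2.putText(c,str(y+i),(0,i*f+f//2+4),0,.35,(0,0,255),1); cv2.line(c,(24,i*f+f//2),(30,i*f+f//2),(0,0,255),1)
    cv2.imwrite(f'pics/{n}.png',c)
crop(a,200,200,50,37,16,'e1')
crop(a,235,188,50,37,16,'e2')
print('pin proj scene at top-est', w2p('scene',[[556.9,-152.2,113],[558.4,-153.3,113]]))
E
```

```text
pin proj scene at top-est [[384.7459262  221.68187223]
 [384.78880196 221.41887494]]
```

View pics/e1.png

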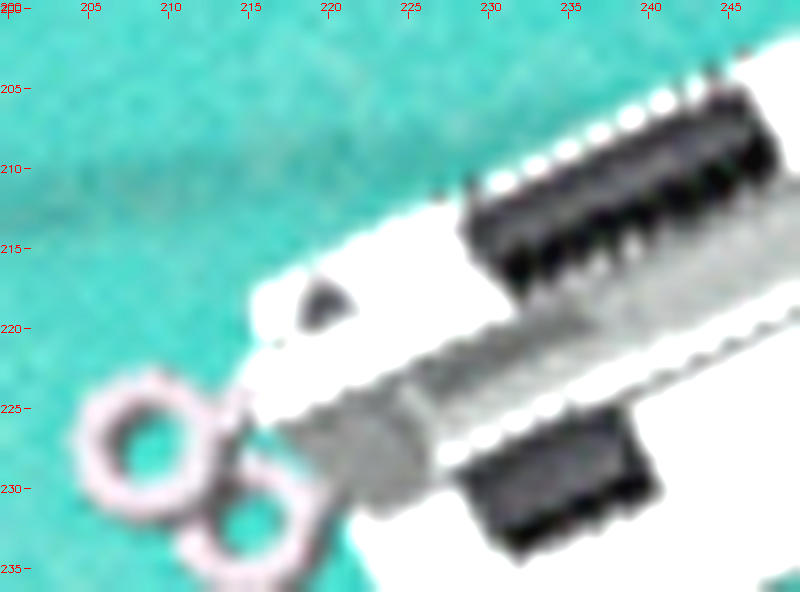

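View pics/e2.png

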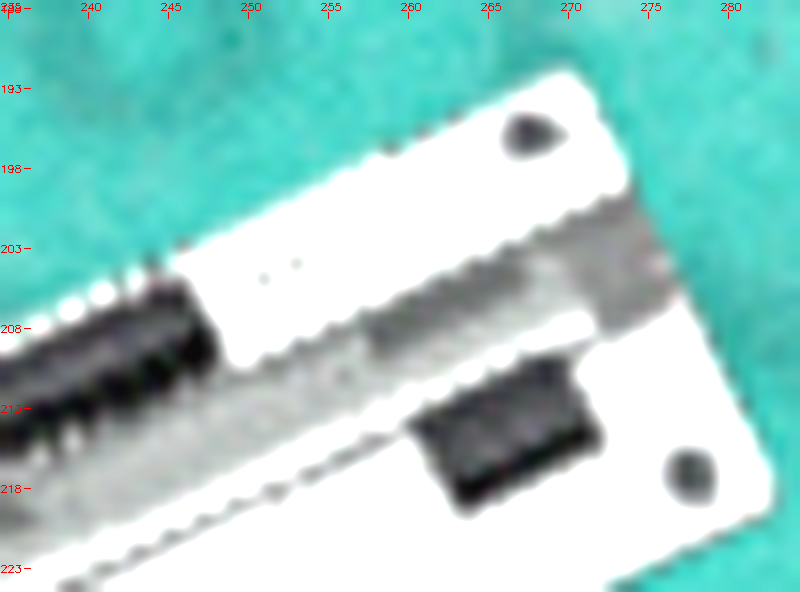

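```bash
python3 - <<'E'
from h import *
k=atz('top',[(208.95,227.4)],95)[0];l=atz('top',[(215.1,231.9)],30)[0];t=atz('top',[(238.3,210.6)],119)[0]
h=atz('top',[(219.6,218.3),(267.7,195.9)],10)
print(k,l,t,h)
for A,B in ((k,t),(l,t),(h[0],h[1])):
    v=(B-A)[:2]; print(np.hypot(*v),np.degrees(np.arctan2(v[1],v[0])))
# tab mid edges
q=atz('top',[(228.8,212.5),(245.8,205),(247.7,208.5),(230.7,216)],119); print(q.round(1), q.mean(0)); v=q[1]-q[0]; print(np.degrees(np.arctan2(v[1],v[0])),np.hypot(*v[:2]))
# scene tab top corners approx & knuckle
print(w2p('scene',[k,t]))
# depth top of tab
d=np.load('pics/top0.npy');P=cloud('top',d)
a=cv2.imread('pics/top0.png')
m=(a.max(2)<95)&(P[...,2]>112)&(P[...,2]<126)&(P[...,1]>150)&(P[...,1]<260)&(P[...,0]>550); print(m.sum(),P[m].mean(0))
E
```

```text
[565.56353158 272.44351674  95.        ] [566.28298927 272.5057977   30.        ] [597.28350708 202.53679834 119.        ] [[602.95165769 266.23228647  10.        ]
 [655.87024297 149.18770082  10.        ]]
76.76656904406123 -65.5939631361723
76.52903354769848 -66.10374744686129
128.45159281859387 -65.67116537735815
[[593.5 223.5 119. ]
 [609.5 186.  119. ]
 [601.5 181.8 119. ]
 [585.5 219.3 119. ]] [597.52236718 202.63335594 119.        ]
-66.87541984267506 40.780448612555794
[[210.94944894 258.83483648]
 [238.46273805 237.53393047]]
88 [596.77629675 203.56406146 117.9921784 ]
```

```bash
python3 -m crank '[[[26,30,2],0.12],[[26,30,2],0.12],[[26,30,2],0.12],[[26,30,2],0.12],[[26,30,2],0.12],[[26,30,2],0.12],[[26,30,2],0.12],[[26,30,2],0.12],[[26,30,2],0.12],[[26,30,2],0.12],[[26,30,2],0.12],[[26,30,2],0.12]]' 1 60; cat > st.py <<'E'
from h import *
s=telemetry.sense(); R=s['ee_rot']
print('t',s['time'],'p',s['tcp_pos'].round(1),'yaw',round(np.arctan2(R[1,0],R[0,0]),4),'z',R[:,2].round(4),'F',s['wrist_force'].round(1),'T',s['wrist_torque'].round(2),'op',round(s['opening'],1),'j',s['joints'].round(2))
E
python3 st.py
```

```text
time: 1.1
tcp_pos: [486.9, -251.8, 249.7]
ee_rot: [[0.983, 0.184, -0.008], [0.184, -0.983, -0.008], [-0.01, 0.006, -1.0]]
wrist_force: [1.1, -1.0, 0.7]
opening: 85.0
t 1.1 p [ 486.9 -251.8  249.7] yaw 0.1853 z [-0.0083 -0.0078 -0.9999] F [ 1.1 -1.   0.7] T [-0.08 -0.05 -0.03] op 85.0 j [ 0.77  0.15 -0.42  1.67  0.07  1.35  0.52]
```

```bash
python3 -m crank '[[[9,38,0],0.02],[[9,38,0],0.02],[[9,38,0],0.02],[[9,38,0],0.02],[[9,38,0],0.02],[[9,38,0],0.02],[[9,38,0],0.02],[[9,38,0],0.02],[[9,38,0],0.02],[[9,36,0],0.02],[[9,36,0],0.02],[[9,30,0],0.02]]'; python3 st.py
```

```text
time: 2.1
tcp_pos: [596.9, 215.4, 247.2]
ee_rot: [[0.902, 0.431, -0.008], [0.431, -0.903, -0.01], [-0.011, 0.005, -1.0]]
wrist_force: [0.4, 0.2, 0.4]
opening: 85.4
t 2.1 p [596.9 215.4 247.2] yaw 0.4451 z [-0.0081 -0.0096 -0.9999] F [0.4 0.2 0.4] T [-0.01 -0.01  0.02] op 85.4 j [ 0.13  0.39 -0.73  1.44  0.26  1.42 -0.16]
```

```bash
python3 -m crank '[[[0,0,0],0]]'; python3 st.py
```

```text
time: 2.18
tcp_pos: [595.7, 222.8, 246.4]
ee_rot: [[0.899, 0.438, -0.01], [0.438, -0.899, -0.006], [-0.011, 0.001, -1.0]]
wrist_force: [-0.9, 0.8, -0.4]
opening: 85.5
t 2.1833 p [595.7 222.8 246.4] yaw 0.4539 z [-0.0098 -0.0059 -0.9999] F [-0.9  0.8 -0.4] T [ 0.02  0.03 -0.05] op 85.5 j [ 0.12  0.4  -0.73  1.44  0.26  1.42 -0.16]
```

```bash
python3 -m crank '[[[1,-10,-20],-0.015],[[0,-8,-25],-0.01],[[0,-2,-25],0],[[0,0,-20],0],[[0,0,0],0],[[0,0,0],0]]'; python3 st.py
```

```text
time: 2.68
tcp_pos: [594.7, 207.4, 151.5]
ee_rot: [[0.906, 0.423, -0.013], [0.423, -0.906, -0.003], [-0.013, -0.003, -1.0]]
wrist_force: [1.2, 0.6, 1.5]
opening: 85.5
t 2.6833 p [594.7 207.4 151.5] yaw 0.4363 z [-0.013  -0.0032 -0.9999] F [1.2 0.6 1.5] T [ 0.04  0.01 -0.  ] op 85.5 j [ 0.14  0.45 -0.71  1.57  0.3   1.25 -0.19]
```

```bash
python3 -m crank '[[[2,-4,-15],-0.012],[[0.5,-0.5,-20],0],[[0,0,-15],0],[[0,0,0],0],[[0,0,0],0],[[0,0,0],0]]'; python3 st.py; python3 -c "
from h import *
save('scene','s1')
a=cv2.imread('pics/s1.png');cv2.imwrite('pics/s1c.png',cv2.resize(a[190:310,180:300],(600,600),interpolation=cv2.INTER_CUBIC))"
```

```text
time: 3.18
tcp_pos: [600.6, 202.2, 103.3]
ee_rot: [[0.913, 0.407, -0.007], [0.407, -0.913, -0.001], [-0.007, -0.001, -1.0]]
wrist_force: [-1.0, 0.6, 0.6]
opening: 85.6
t 3.1833 p [600.6 202.2 103.3] yaw 0.4195 z [-0.0067 -0.0014 -1.    ] F [-1.   0.6  0.6] T [ 0.02  0.02 -0.04] op 85.6 j [ 0.13  0.49 -0.69  1.62  0.33  1.16 -0.21]
```

View pics/s1c.png

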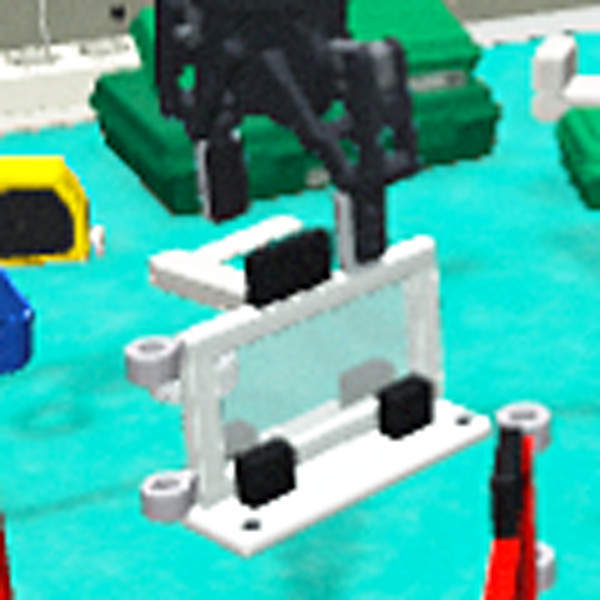

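```bash
python3 -m crank '[[[-3,1,-7],0.004],[[0,0,-7],0],[[0,0,0],0],[[0,0,0],0]]'; python3 st.py
```

```text
time: 3.57
tcp_pos: [599.0, 204.3, 91.4]
ee_rot: [[0.911, 0.411, -0.002], [0.411, -0.911, 0.0], [-0.001, -0.001, -1.0]]
wrist_force: [0.1, 0.5, 0.3]
opening: 85.7
t 3.5667 p [599.  204.3  91.4] yaw 0.4239 z [-1.5e-03  1.0e-04 -1.0e+00] F [0.1 0.5 0.3] T [ 0.01 -0.04  0.03] op 85.7 j [ 0.13  0.5  -0.68  1.64  0.34  1.13 -0.22]
```

```bash
python3 -m crank '[[[-2,-1,-2],0],[[0,0,0],0],[[0,0,0],0],[[0,0,0],0]]'; python3 st.py;python3 -m crank '[[[0,0,0],0],[[0,0,0],0],[[0,0,0],0],[[0,0,0],0],[[0,0,0],0],[[0,0,0],0],[[0,0,0],0],[[0,0,0],0]]' 0 60; python3 st.py
```

```text
time: 3.9
tcp_pos: [596.9, 203.3, 89.5]
ee_rot: [[0.911, 0.411, -0.001], [0.411, -0.911, 0.0], [-0.001, -0.001, -1.0]]
wrist_force: [0.1, -0.6, -0.1]
opening: 85.5
t 3.9 p [596.9 203.3  89.5] yaw 0.4241 z [-0.0013  0.     -1.    ] F [ 0.1 -0.6 -0.1] T [ 0.02  0.05 -0.02] op 85.5 j [ 0.13  0.5  -0.69  1.64  0.34  1.13 -0.22]
time: 4.57
tcp_pos: [598.0, 203.8, 90.2]
ee_rot: [[0.911, 0.412, 0.001], [0.412, -0.911, 0.001], [0.002, -0.001, -1.0]]
wrist_force: [1.2, 0.4, -2.8]
opening: 9.1
t 4.5667 p [598.  203.8  90.2] yaw 0.4242 z [ 0.0012  0.0013 -1.    ] F [ 1.2  0.4 -2.8] T [ 0.07 -0.23  0.04] op 9.1 j [ 0.13  0.49 -0.69  1.64  0.34  1.12 -0.22]
```

```bash
python3 -m crank '[[[0,0,5],0],[[0,0,8],0],[[0,0,12],0],[[0,0,15],0],[[0,0,18],0],[[0,0,20],0],[[0,0,20],0],[[0,0,15],0],[[0,0,8],0],[[0,0,0],0],[[0,0,0],0]]'; python3 st.py; python3 -c "
from h import *
save('scene','s2')
a=cv2.imread('pics/s2.png');cv2.imwrite('pics/s2c.png',cv2.resize(a[150:310,180:340],(600,600),interpolation=cv2.INTER_CUBIC))"
```

```text
time: 5.48
tcp_pos: [593.0, 202.3, 219.8]
ee_rot: [[0.911, 0.412, -0.007], [0.412, -0.911, -0.002], [-0.007, -0.002, -1.0]]
wrist_force: [0.7, -0.8, -4.1]
opening: 9.0
t 5.4833 p [593.  202.3 219.8] yaw 0.4249 z [-0.0073 -0.0016 -1.    ] F [ 0.7 -0.8 -4.1] T [ 0.03 -0.02 -0.01] op 9.0 j [ 0.16  0.39 -0.72  1.5   0.26  1.36 -0.16]
```

View pics/s2c.png

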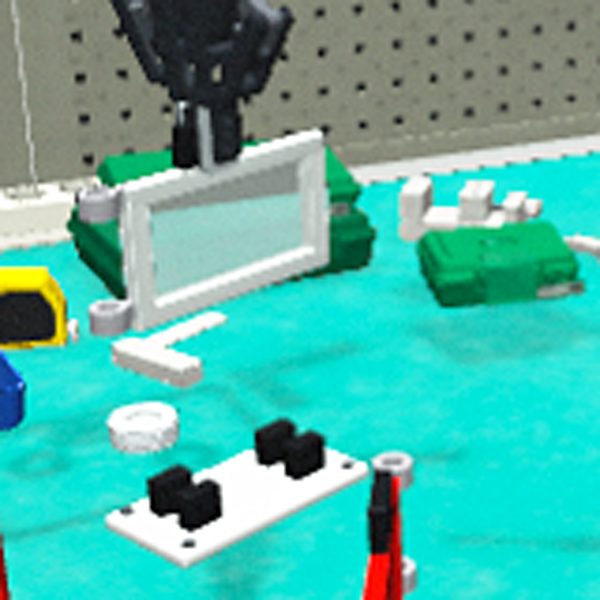

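```bash
python3 -m crank '[[[-8,-20,0],-0.08],[[-12,-34,0],-0.12],[[-12,-34,0],-0.12],[[-12,-34,0],-0.12],[[-12,-34,0],-0.12],[[-12,-34,0],-0.12],[[-12,-34,0],-0.12],[[-12,-34,0],-0.12],[[-12,-34,0],-0.12],[[-12,-34,0],-0.12],[[-12,-34,0],-0.12],[[-12,-30,0],-0.12]]'; python3 st.py;  python3 -m crank '[[[0,-8,0],-0.08],[[0,0,0],-0.04],[[0,0,0],0],[[0,0,0],0]]';python3 st.py
```

```text
time: 6.53
tcp_pos: [434.8, -193.6, 205.5]
ee_rot: [[0.526, -0.85, -0.01], [-0.85, -0.526, 0.025], [-0.026, -0.004, -1.0]]
wrist_force: [1.0, 0.1, -3.6]
opening: 9.1
t 6.5333 p [ 434.8 -193.6  205.5] yaw -1.0165 z [-0.01    0.0247 -0.9996] F [ 1.   0.1 -3.6] T [-0.15 -0.06 -0.03] op 9.1 j [ 0.68  0.03 -0.34  1.88 -0.01  1.25 -0.68]
time: 6.87
tcp_pos: [427.0, -210.7, 201.0]
ee_rot: [[0.395, -0.919, -0.015], [-0.918, -0.395, 0.027], [-0.031, 0.003, -1.0]]
wrist_force: [0.4, 0.8, -2.1]
opening: 9.1
t 6.8667 p [ 427.  -210.7  201. ] yaw -1.1645 z [-0.0151  0.027  -0.9995] F [ 0.4  0.8 -2.1] T [ 0.01 -0.04  0.03] op 9.1 j [ 0.7   0.04 -0.32  1.88 -0.01  1.25 -0.79]
```

```bash
python3 -m crank '[[[5,-1,-12],0.05],[[5,-1,-18],0.04],[[5,-1,-18],0.02],[[4,-1,-12],0],[[0,0,-4],0],[[0,0,0],0],[[0,0,0],0],[[0,0,0],0]]'; python3 st.py; python3 -c "
from h import *
save('scene','s3');save('top','t3')
a=cv2.imread('pics/s3.png');cv2.imwrite('pics/s3c.png',cv2.resize(a[150:310,300:500],(800,640),interpolation=cv2.INTER_CUBIC)[:600])
a=cv2.imread('pics/t3.png');cv2.imwrite('pics/t3c.png',cv2.resize(a[160:310,360:520],(640,600),interpolation=cv2.INTER_CUBIC))"
```

```text
time: 7.53
tcp_pos: [446.9, -208.6, 132.8]
ee_rot: [[0.516, -0.856, -0.022], [-0.856, -0.516, 0.028], [-0.035, 0.004, -0.999]]
wrist_force: [0.4, 0.1, -3.1]
opening: 9.0
t 7.5333 p [ 446.9 -208.6  132.8] yaw -1.0284 z [-0.0215  0.028  -0.9994] F [ 0.4  0.1 -3.1] T [-0.07 -0.   -0.  ] op 9.0 j [ 0.68  0.14 -0.34  1.92  0.03  1.12 -0.7 ]
```

View pics/s3c.png

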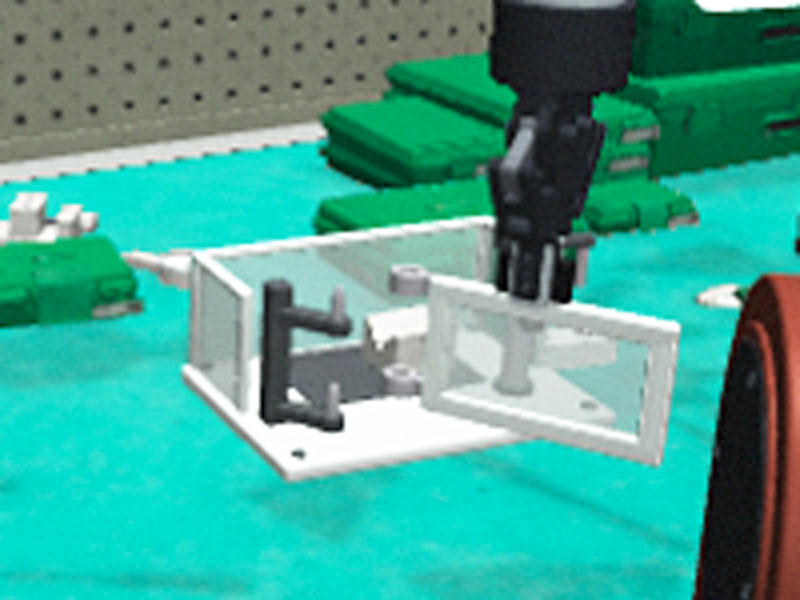

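View pics/t3c.png

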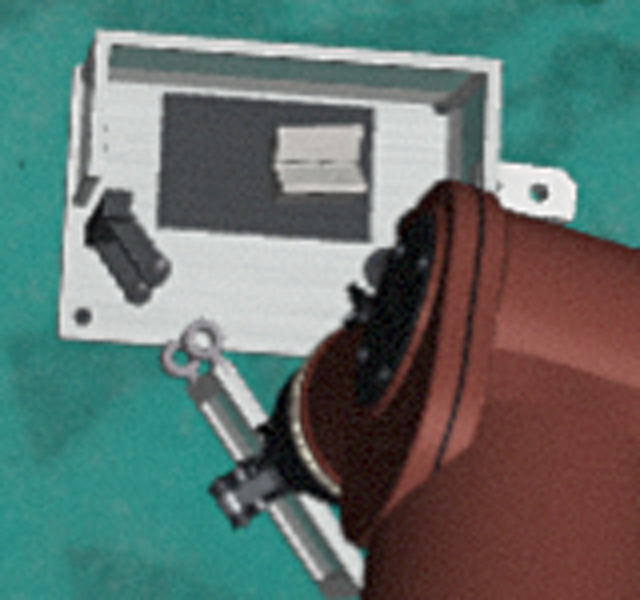

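```bash
python3 -m crank '[[[0,0,0],0],[[0,0,0],0],[[0,0,0],0],[[0,0,0],0]]' >/dev/null; python3 st.py;python3 -m crank '[[[0,0,10],0],[[0,0,10],0],[[0,0,0],0]]' >/dev/null; python3 st.py;python3 -m crank '[[[0,0,-10],0],[[0,0,-10],0],[[0,0,0],0]]' >/dev/null; python3 st.py
```

```text
t 7.9667 p [ 447.9 -209.6  135.2] yaw -1.0293 z [-0.0177  0.0255 -0.9995] F [ 0.3 -0.7 -3.4] T [-0.06 -0.02  0.01] op 9.1 j [ 0.68  0.14 -0.34  1.92  0.03  1.12 -0.7 ]
t 8.2167 p [ 447.7 -209.7  157.3] yaw -1.0295 z [-0.0179  0.0257 -0.9995] F [ 0.4 -0.2 -2.3] T [-0.09 -0.11 -0.07] op 9.1 j [ 0.68  0.11 -0.34  1.89  0.02  1.17 -0.7 ]
t 8.4667 p [ 448.6 -210.1  137.1] yaw -1.0298 z [-0.0148  0.0239 -0.9996] F [-1.1 -0.6 -3.2] T [-0.02  0.02  0.03] op 9.2 j [ 0.68  0.13 -0.34  1.92  0.03  1.12 -0.7 ]
```

```bash
python3 -m crank '[[[0,0,-0.6],0],[[0,0,-0.6],0],[[0,0,-0.6],0],[[0,0,-0.6],0],[[0,0,-0.6],0],[[0,0,-0.6],0],[[0,0,-0.6],0],[[0,0,-0.6],0],[[0,0,-0.6],0],[[0,0,-0.6],0],[[0,0,-0.6],0],[[0,0,-0.6],0]]' >/dev/null; python3 st.py
```

```text
t 9.4667 p [ 447.7 -209.7  127.4] yaw -1.0296 z [-0.0175  0.0254 -0.9995] F [-0.8  0.5 -3.3] T [ 0.   -0.04 -0.04] op 8.9 j [ 0.68  0.14 -0.34  1.93  0.03  1.1  -0.7 ]
```

```bash
python3 -m crank '[[[0,0,0],-0.1],[[0,0,0],-0.1],[[0,0,0],-0.1],[[0,0,0],-0.1],[[0,0,0],0],[[0,0,0],0]]' >/dev/null; python3 st.py;python3 -m crank '[[[0,0,0],0.1],[[0,0,0],0.1],[[0,0,0],0.1],[[0,0,0],0.1],[[0,0,0],0],[[0,0,0],0]]' >/dev/null; python3 st.py
```

```text
t 9.9667 p [ 447.6 -209.6  127.1] yaw -1.4443 z [-0.0059  0.0305 -0.9995] F [ 0.5 -0.5 -3.2] T [-0.06  0.02 -0.03] op 9.0 j [ 0.65  0.14 -0.3   1.94  0.02  1.09 -1.1 ]
t 10.4667 p [ 447.7 -209.5  127.1] yaw -1.0086 z [-0.0182  0.0254 -0.9995] F [ 0.4 -0.  -2.5] T [-0.02 -0.05 -0.01] op 9.4 j [ 0.68  0.14 -0.34  1.93  0.03  1.1  -0.68]
```

```bash
python3 -m crank '[[[0,0,40],0],[[0,0,40],0],[[0,0,0],0],[[0,0,0],0]]' >/dev/null; python3 st.py;python3 -m crank '[[[0,-40,0],0],[[0,-40,0],0],[[0,0,0],0],[[0,0,0],0]]' >/dev/null; python3 st.py;python3 -m crank '[[[0,40,0],0],[[0,40,0],0],[[0,0,0],0],[[0,0,0],0]]' >/dev/null; python3 st.py; python3 -m crank '[[[0,0,-40],0],[[0,0,-40],0],[[0,0,0],0],[[0,0,0],0]]' >/dev/null; python3 st.py
```

```text
t 10.8 p [ 446.  -208.8  208.4] yaw -1.0155 z [-0.0218  0.0278 -0.9994] F [-0.1 -0.2 -4. ] T [-0.06  0.01  0.04] op 9.0 j [ 0.68  0.07 -0.34  1.83  0.    1.27 -0.67]
t 11.1333 p [ 446.3 -290.1  207. ] yaw -1.0162 z [-0.0208  0.0271 -0.9994] F [ 0.4  1.4 -2.7] T [ 0.01 -0.08  0.04] op 9.0 j [ 0.75  0.15 -0.27  1.75  0.03  1.28 -0.54]
t 11.4667 p [ 443.7 -208.2  202.3] yaw -1.0253 z [-0.0256  0.0294 -0.9992] F [-0.5 -0.9 -3.6] T [-0.15 -0.02 -0.01] op 8.9 j [ 0.68  0.07 -0.33  1.84  0.01  1.27 -0.68]
t 11.8 p [ 444.3 -206.3  120.9] yaw -1.0238 z [-0.0231  0.0282 -0.9993] F [ 0.2 -0.6 -1.2] T [-0.16 -0.04 -0.02] op 9.2 j [ 0.67  0.15 -0.34  1.94  0.03  1.09 -0.7 ]
```

```bash
python3 -m crank '[[[0,0,38],0],[[0,0,38],0],[[0,0,38],0],[[0,0,0],0],[[0,0,0],0]]' >/dev/null; python3 st.py;python3 -m crank '[[[36,-17,0],0],[[36,-17,0],0],[[36,-17,0],0],[[0,0,0],0],[[0,0,0],0]]' >/dev/null; python3 st.py;python3 -m crank '[[[-12,6,0],0],[[-12,6,0],0],[[-12,6,0],0],[[-12,6,0],0],[[-12,6,0],0],[[-12,6,0],0],[[-12,6,0],0],[[-12,6,0],0],[[-6,2,0],0],[[0,0,0],0],[[0,0,0],0]]' >/dev/null; python3 st.py
```

```text
t 12.2167 p [ 442.3 -206.   245.6] yaw -1.0257 z [-0.0246  0.0299 -0.9993] F [-0.4 -1.  -3.8] T [-0.06 -0.06 -0.02] op 9.2 j [ 0.69  0.04 -0.33  1.78 -0.01  1.35 -0.67]
t 12.6333 p [ 553.6 -260.3  249.2] yaw -1.0294 z [-0.0223  0.0269 -0.9994] F [ 0.3 -0.2 -3.2] T [-0.03 -0.   -0.02] op 8.7 j [ 0.64  0.29 -0.33  1.49  0.08  1.4  -0.72]
t 13.55 p [ 441.9 -207.3  250.4] yaw -1.0328 z [-0.0241  0.0265 -0.9994] F [ 1.3 -0.5 -3.1] T [-0.11 -0.06  0.04] op 9.2 j [ 0.69  0.04 -0.34  1.78 -0.    1.36 -0.68]
```

```bash
cat > kn.py <<'E'
from h import *
KT=np.array([[-0.96,-75.7,9.2],[-0.96,-75.7,74.2],[-.96,-75.7,9.2-14],[-.96,-75.7,74.2-14]]) # undersides up,low ; tops up,low
def kn(p,R): return np.array(p)+KT@np.array(R).T
PIN=np.array([557.5,-152.7])
if __name__=='__main__':
    s=telemetry.sense(); K=kn(s['tcp_pos'],s['ee_rot']); print(K[:2].round(1)); print('to pin upper',(PIN-K[0,:2]).round(1),'h',round(K[0,2]-93,1),'lower',(PIN-K[1,:2]).round(1),'h',round(K[1,2]-28,1))
E
python3 - <<'E'
from kn import *
p=[446.9,-208.6,132.8]; R=np.array([[0.516,-0.856,-0.0215],[-0.856,-0.516,0.028],[-0.035,0.004,-0.9994]])
K=kn(p,R); print(K.round(1)); print('top',w2p('top',K[2:]).round(1),'scene',w2p('scene',K[2:]).round(1))
for f,c,n in(('t3',(395,232),'f1'),('s3',(385,205),'f2')):
    im=cv2.imread(f'pics/{f}.png'); x,y=c; w,h,F=40,40 if f=='s3' else 30,15 if f=='s3' else 20
    w=40
    c=cv2.resize(im[y:y+h,x:x+w],(w*F,h*F),interpolation=cv2.INTER_CUBIC)
    for i in range(0,w,5): cv2.putText(c,str(x+i),(i*F,10),0,.4,(0,0,255),1); cv2.line(c,(i*F+F//2,12),(i*F+F//2,18),(0,0,255),1)
    for i in range(0,h,5): cv2.putText(c,str(y+i),(0,i*F+F//2+4),0,.4,(0,0,255),1); cv2.line(c,(24,i*F+F//2),(30,i*F+F//2),(0,0,255),1)
    cv2.imwrite(f'pics/{n}.png',c)
E
```

```text
[[ 511.  -168.5  123.3]
 [ 509.6 -166.6   58.4]
 [ 511.3 -168.9  137.3]
 [ 509.9 -167.    72.4]]
top [[410.1 244.2]
 [404.3 248.9]] scene [[401.9 217.1]
 [399.7 242.8]]
```

View pics/f1.png

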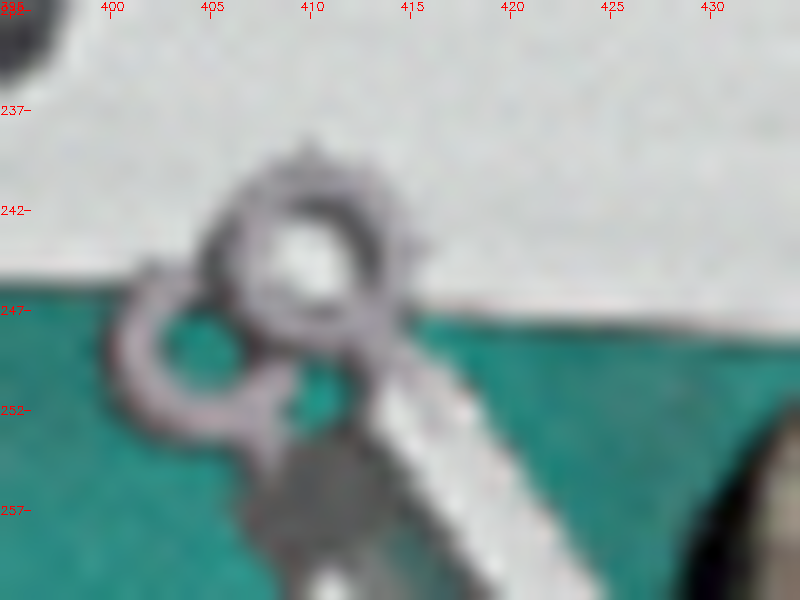

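View pics/f2.png

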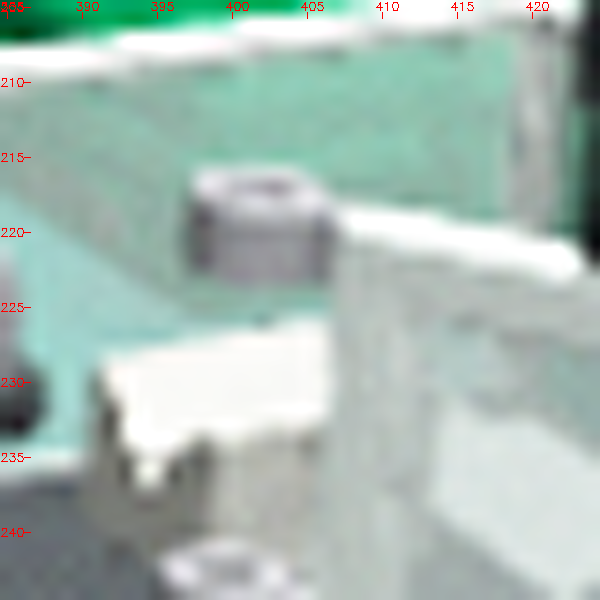

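```bash
python3 - <<'E'
from h import *
def mk(fs,x,y,w,h,F,n,P,cam):
    im=np.mean([cv2.imread(f'pics/{f}.png').astype(float) for f in fs],0)[y:y+h,x:x+w]
    im=np.clip((im-20)*1.9,0,255).astype(np.uint8)
    c=cv2.resize(im,(w*F,h*F),interpolation=cv2.INTER_CUBIC)
    for i in range(0,w,2): cv2.putText(c,str(x+i),(i*F,10),0,.4,(0,0,255),1)
    for i in range(0,h,2): cv2.putText(c,str(y+i),(0,i*F+F//2+4),0,.4,(0,0,255),1)
    for q in w2p(cam,P): cv2.circle(c,(int((q[0]-x+.5)*F),int((q[1]-y+.5)*F)),3,(0,255,0),-1)
    cv2.imwrite(f'pics/{n}.png',c)
P=[[557,-152.2,z] for z in (113,93,48,28)]
mk(['top0','t3'],390,216,20,20,30,'g1',P,'top')
mk(['scene0','s3'],374,216,20,40,15,'g2',P,'scene')
print(w2p('top',P),w2p('scene',P))
E
```

```text
[[399.6006034  225.4336918 ]
 [398.22938712 227.02970936]
 [395.31483569 230.42174985]
 [394.08995283 231.8471701 ]] [[384.72350517 221.66881311]
 [384.27230842 229.2609919 ]
 [383.27493933 245.96587627]
 [382.83947723 253.22629266]]
```

View pics/g1.png

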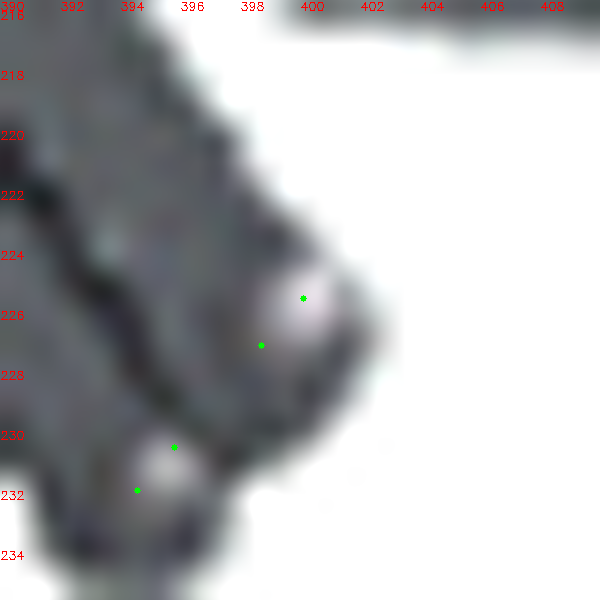

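View pics/g2.png

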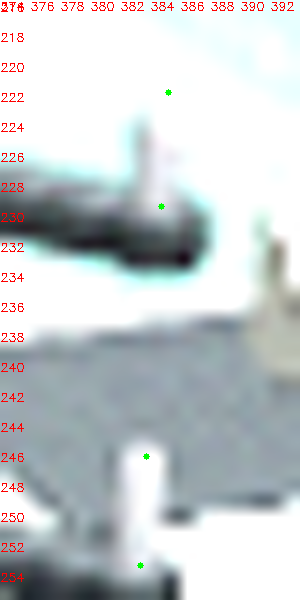

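```bash
sed -i 's/557.5,-152.7/556.3,-151.6/' kn.py; python3 -m crank '[[[0,0,-20],0],[[0,0,-30],0],[[0,0,-30],0],[[0,0,-25],0],[[0,0,-8],0],[[0,0,0],0],[[0,0,0],0]]' >/dev/null; python3 st.py; python3 kn.py
```

```text
t 14.1333 p [ 446.  -209.3  136.7] yaw -1.0334 z [-0.0168  0.0237 -0.9996] F [ 1.1  0.6 -1.3] T [ 0.   -0.07 -0.  ] op 9.2 j [ 0.68  0.13 -0.34  1.92  0.03  1.12 -0.71]
[[ 510.4 -169.5  127.3]
 [ 509.3 -167.9   62.3]]
to pin upper [45.9 17.9] h 34.3 lower [47.  16.3] h 34.3
```

```bash
python3 -m crank '[[[4,1.5,-1],0],[[7,2.5,-1],0],[[8,3,-1],0],[[8,3,-1],0],[[8,3,0],0],[[6,2,0],0],[[3,1,0],0],[[0,0,0],0],[[0,0,0],0]]' >/dev/null; python3 st.py; python3 kn.py
```

```text
t 14.8833 p [ 500.4 -191.8  138.7] yaw -1.0319 z [-0.0074  0.0206 -0.9998] F [-1.4  0.7 -2.9] T [-0.23  0.21  0.02] op 8.9 j [ 0.62  0.21 -0.37  1.83  0.06  1.13 -0.8 ]
[[ 564.8 -151.9  129.8]
 [ 564.3 -150.6   64.8]]
to pin upper [-8.5  0.3] h 36.8 lower [-8. -1.] h 36.8
```

```bash
python3 -m crank '[[[-4,0,-3],0],[[-3.5,0,-3],0],[[0,0,-1],0],[[0,0,0],0],[[0,0,0],0]]' >/dev/null; python3 st.py; python3 kn.py
```

```text
t 15.3 p [ 490.2 -192.6  130.4] yaw -1.0335 z [-0.0093  0.0204 -0.9997] F [ 1.1  0.7 -2.4] T [-0.07 -0.04  0.03] op 9.3 j [ 0.63  0.2  -0.36  1.86  0.06  1.11 -0.79]
[[ 554.7 -152.8  121.5]
 [ 554.1 -151.5   56.5]]
to pin upper [1.6 1.2] h 28.5 lower [ 2.2 -0.1] h 28.5
```

```bash
python3 -m crank '[[[1.8,0.6,-1],0],[[0,0,-1],0],[[0,0,-1],0],[[0,0,0],0]]' >/dev/null; python3 st.py; python3 kn.py; python3 - <<'E'
from kn import *
for cam,f in(('scene','s4'),('top','t4')):
    save(cam,f)
s=telemetry.sense();K=kn(s['tcp_pos'],s['ee_rot']); print(K.round(1),w2p('top',K[2:]).round(1),w2p('scene',K[2:]).round(1))
def mk(f,x,y,w,h,F,n):
    im=cv2.imread(f'pics/{f}.png').astype(float)[y:y+h,x:x+w]; im=np.clip((im-10)*1.5,0,255).astype(np.uint8)
    c=cv2.resize(im,(w*F,h*F),interpolation=cv2.INTER_CUBIC)
    for i in range(0,w,4): cv2.putText(c,str(x+i),(i*F,10),0,.4,(0,0,255),1)
    for i in range(0,h,4): cv2.putText(c,str(y+i),(0,i*F+F//2+4),0,.4,(0,0,255),1)
    cv2.imwrite(f'pics/{n}.png',c)
mk('t4',385,210,36,30,20,'t4c');mk('s4',364,206,40,55,10,'s4c')
E
```

```text
t 15.6333 p [ 492.1 -192.3  127.4] yaw -1.0342 z [-0.0088  0.0201 -0.9998] F [ 0.6 -0.3 -2.9] T [-0.04 -0.02 -0.02] op 9.4 j [ 0.63  0.21 -0.36  1.86  0.06  1.1  -0.79]
[[ 556.6 -152.6  118.4]
 [ 556.1 -151.3   53.4]]
to pin upper [-0.3  1. ] h 25.4 lower [ 0.2 -0.3] h 25.4
[[ 556.7 -152.6  118.5]
 [ 556.1 -151.3   53.6]
 [ 556.8 -152.9  132.5]
 [ 556.2 -151.6   67.6]] [[401.3 223.9]
 [396.3 229.3]] [[385.5 214.1]
 [383.7 238.9]]
```

View pics/t4c.png

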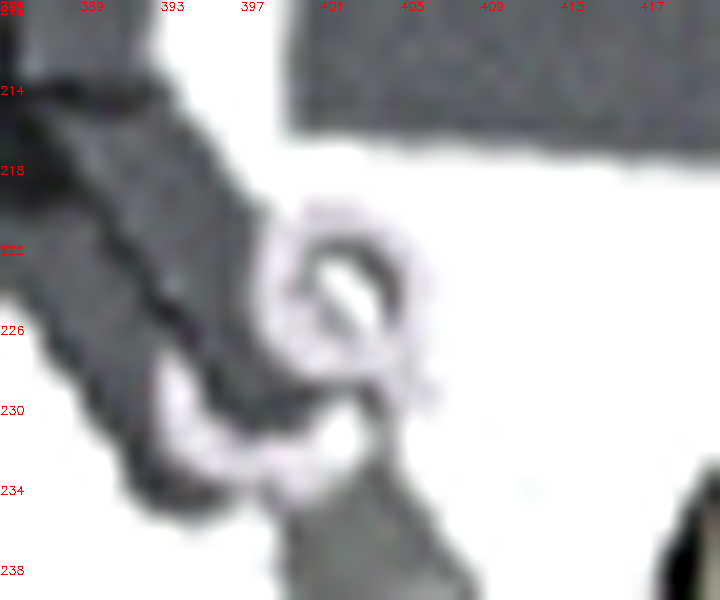

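View pics/s4c.png

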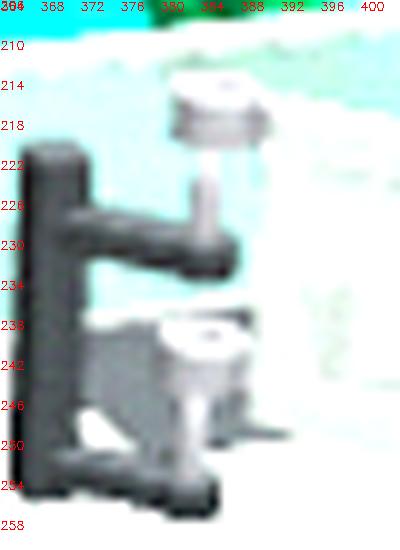

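```bash
python3 -m crank '[[[0,0.4,-2],0],[[0,0,-2],0],[[0,0,-2],0],[[0,0,-2],0],[[0,0,0],0]]' >/dev/null; python3 st.py; python3 kn.py
```

```text
t 16.15 p [ 492.3 -191.8  118.8] yaw -1.034 z [-0.0085  0.0199 -0.9998] F [-1.  -0.7 -2.4] T [-0.04 -0.03  0.02] op 9.3 j [ 0.62  0.21 -0.36  1.87  0.07  1.09 -0.8 ]
[[ 556.8 -152.1  109.8]
 [ 556.3 -150.8   44.8]]
to pin upper [-0.5  0.5] h 16.8 lower [ 0.  -0.8] h 16.8
```

Past the pin tips with no contact force. Continuing down.

```bash
python3 -m crank '[[[0,0,-2],0],[[0,0,-2],0],[[0,0,0],0]]' >/dev/null; python3 st.py; python3 -m crank '[[[0,0,-2],0],[[0,0,-2],0],[[0,0,0],0]]' >/dev/null; python3 st.py; python3 kn.py
```

```text
t 16.4 p [ 492.3 -191.8  114.2] yaw -1.0341 z [-0.0085  0.02   -0.9998] F [ 0.6 -0.8 -2.7] T [-0.07 -0.1  -0.  ] op 8.7 j [ 0.62  0.22 -0.36  1.87  0.07  1.08 -0.8 ]
t 16.65 p [ 492.4 -191.9  109.8] yaw -1.0341 z [-0.0084  0.02   -0.9998] F [-0.  -0.4 -3.6] T [-0.07 -0.13 -0.02] op 8.8 j [ 0.62  0.22 -0.36  1.88  0.07  1.07 -0.8 ]
[[ 556.9 -152.2  100.8]
 [ 556.3 -150.9   35.9]]
to pin upper [-0.6  0.6] h 7.8 lower [-0.  -0.7] h 7.9
```

```bash
python3 -m crank '[[[0,0,-2],0],[[0,0,-2],0],[[0,0,0],0]]' >/dev/null; python3 st.py; python3 -m crank '[[[0,0,-2],0],[[0,0,-1.5],0],[[0,0,0],0]]' >/dev/null; python3 st.py; python3 kn.py
```

```text
t 16.9 p [ 492.4 -191.9  105.4] yaw -1.0341 z [-0.0084  0.0199 -0.9998] F [-1.1 -0.1 -3.6] T [-0.12 -0.12 -0.03] op 9.0 j [ 0.62  0.23 -0.36  1.88  0.07  1.06 -0.8 ]
t 17.15 p [ 492.5 -192.   101.9] yaw -1.0342 z [-0.008   0.0198 -0.9998] F [-0.6  0.9  0.2] T [0.16 0.02 0.04] op 8.9 j [ 0.62  0.23 -0.36  1.88  0.07  1.05 -0.8 ]
[[ 557.  -152.3   92.9]
 [ 556.5 -151.    28. ]]
to pin upper [-0.7  0.7] h -0.1 lower [-0.2 -0.6] h -0.0
```

```bash
python3 -m crank '[[[0,0,-1],0],[[0,0,0],0]]' >/dev/null; python3 st.py; python3 -m crank '[[[0,0,0],0],[[0,0,0],0],[[0,0,0],0],[[0,0,0],0]]' 0.18 20 >/dev/null; python3 st.py; python3 - <<'E'
from kn import *
save('scene','s5');save('top','t5')
def mk(f,x,y,w,h,F,n):
    im=cv2.imread(f'pics/{f}.png')[y:y+h,x:x+w]
    cv2.imwrite(f'pics/{n}.png',cv2.resize(im,(w*F,h*F),interpolation=cv2.INTER_CUBIC))
mk('t5',370,190,100,75,6,'t5c');mk('s5',340,190,110,85,7,'s5c')
E
```

```text
t 17.3167 p [ 492.8 -192.2  101.9] yaw -1.0342 z [-0.0074  0.0193 -0.9998] F [ 1.   0.8 -1.1] T [ 0.34 -0.09  0.13] op 9.1 j [ 0.62  0.23 -0.36  1.88  0.08  1.05 -0.8 ]
t 17.65 p [ 493.9 -192.4  102.7] yaw -1.034 z [-0.0051  0.0185 -0.9998] F [1.  0.7 0.2] T [-0.01 -0.06  0.03] op 15.2 j [ 0.62  0.23 -0.36  1.88  0.08  1.05 -0.8 ]
```

View pics/s5c.png

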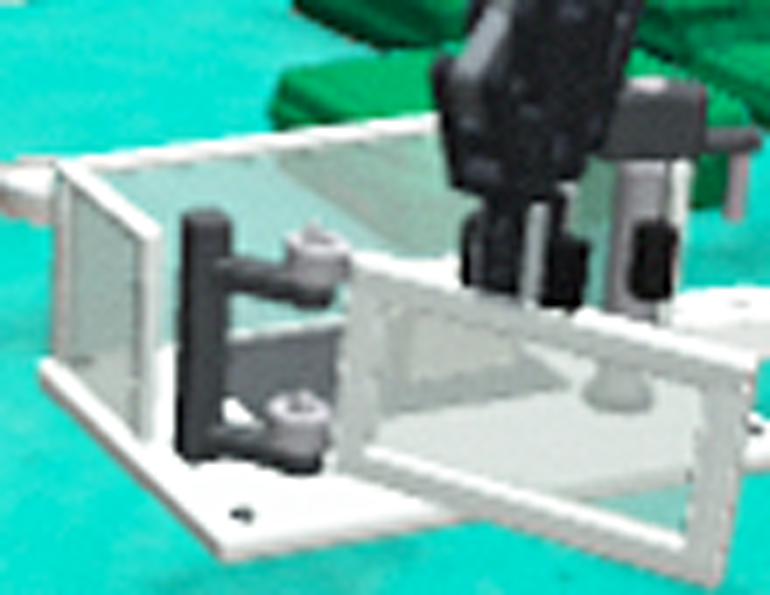

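View pics/t5c.png

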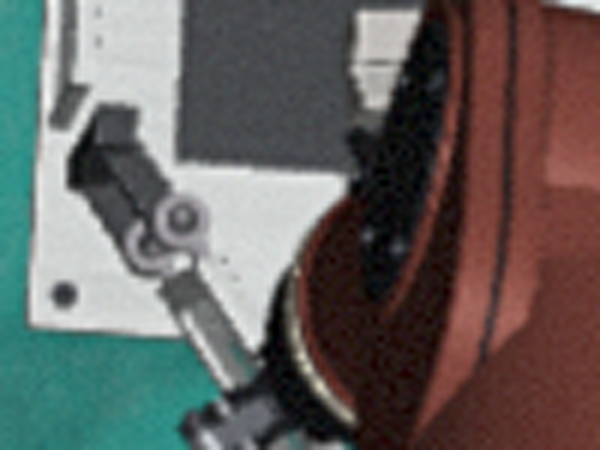

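Both knuckles are down on their arms and the pin tips show through the bores: upper ring at crop px (182,218), lower ring behind it. Next is the swing, with the jaws loose.

```bash
python3 -m crank '[[[3.5,-5.6,0],0.094],[[4.6,-5.4,0],0.094],[[5.1,-5,0],0.094],[[5.5,-4.5,0],0.094],[[5.9,-3.9,0],0.094],[[0,0,0],0]]' >/dev/null; python3 st.py; cat > sw.py <<'E'
from h import *
s=telemetry.sense();R=s['ee_rot'];y=np.arctan2(R[1,0],R[0,0]); C=np.array([556.7,-151.6])
g=R[:2,1]; t=C+75.8*g/np.hypot(*g)+0.0; d=s['tcp_pos'][:2]-C
gx=np.array([np.cos(y),np.sin(y)])
print('open deg',np.degrees(-0.098-y),'tool frame: normal offset',(d@gx).round(1),'radial',(d@np.array([gx[1],-gx[0]])).round(1))
E
python3 sw.py
```

```text
t 18.25 p [ 519.  -217.2  102.5] yaw -0.5422 z [-0.014   0.0138 -0.9998] F [-0.1  0.6 -0.2] T [-0.03 -0.01 -0.  ] op 15.2 j [ 0.67  0.31 -0.41  1.8   0.13  1.08 -0.32]
open deg 25.4503635546235 tool frame: normal offset 1.5 radial 75.7
```

```bash
python3 -m crank '[[[4.2,-2.3,0],0.063],[[4.4,-2,0],0.063],[[4.5,-1.7,0],0.063],[[4.6,-1.4,0],0.063],[[4.6,-1.1,0],0.063],[[4.6,-0.8,0],0.063],[[0,0,0],0]]' >/dev/null; python3 st.py; python3 sw.py
```

```text
t 18.8333 p [ 544.4 -225.9  101.5] yaw -0.1704 z [-0.0215  0.0083 -0.9997] F [ 1.   1.  -0.4] T [-0.02  0.03 -0.01] op 15.7 j [ 0.7   0.37 -0.46  1.73  0.18  1.11  0.01]
open deg 4.148428997191442 tool frame: normal offset 0.4 radial 75.3
```

```bash
python3 -m crank '[[[3,-0.4,0],0.036],[[3,-0.3,0],0.036],[[0,0,0],0]]' >/dev/null; python3 st.py; python3 sw.py;python3 -m crank '[[[2,0,0],0],[[1.5,0,0],0],[[0,0,0],0]]' >/dev/null; python3 st.py; python3 sw.py
```

```text
t 19.0833 p [ 549.2 -225.9  101. ] yaw -0.1089 z [-0.0235  0.0074 -0.9997] F [-0.4  1.4  0.2] T [-0.02 -0.01 -0.02] op 15.1 j [ 0.7   0.38 -0.47  1.71  0.19  1.12  0.06]
open deg 0.6257113478692393 tool frame: normal offset 0.6 radial 74.7
t 19.3333 p [ 551.7 -225.7  100.9] yaw -0.1187 z [-0.0244  0.0076 -0.9997] F [-0.4 -0.1  0.2] T [-0.01  0.03 -0.01] op 15.2 j [ 0.69  0.39 -0.47  1.71  0.19  1.12  0.05]
open deg 1.1876876958460247 tool frame: normal offset 3.9 radial 74.2
```

```bash
python3 -m crank '[[[1.5,-0.3,0],0.01],[[1.5,-0.2,0],0.01],[[0,0,0],0]]' >/dev/null; python3 st.py; python3 sw.py;python3 -m crank '[[[1.5,0,0],0],[[1.5,0,0],0],[[0,0,0],0]]' >/dev/null; python3 st.py; python3 sw.py
```

```text
t 19.5833 p [ 554.6 -226.1  100.9] yaw -0.0995 z [-0.0249  0.0071 -0.9997] F [-0.8  0.3 -1.1] T [-0.05  0.03  0.02] op 15.7 j [ 0.69  0.39 -0.47  1.7   0.19  1.12  0.07]
open deg 0.08785928389109425 tool frame: normal offset 5.4 radial 74.3
t 19.8333 p [ 554.4 -226.1  100.8] yaw -0.1009 z [-0.0323  0.0077 -0.9994] F [0.2 0.6 0.3] T [ 0.05 -0.03  0.01] op 15.4 j [ 0.69  0.4  -0.47  1.7   0.19  1.13  0.06]
open deg 0.1642624099425582 tool frame: normal offset 5.2 radial 74.4
```

```bash
python3 - <<'E'
from kn import *
save('scene','s6');save('top','t6')
def mk(f,x,y,w,h,F,n):
    im=cv2.imread(f'pics/{f}.png')[y:y+h,x:x+w]
    cv2.imwrite(f'pics/{n}.png',cv2.resize(im,(w*F,h*F),interpolation=cv2.INTER_CUBIC))
mk('t6',370,160,130,98,6,'t6c');mk('s6',340,180,130,98,6,'s6c')
E
```

```text
(no output)
```

View pics/s6c.png

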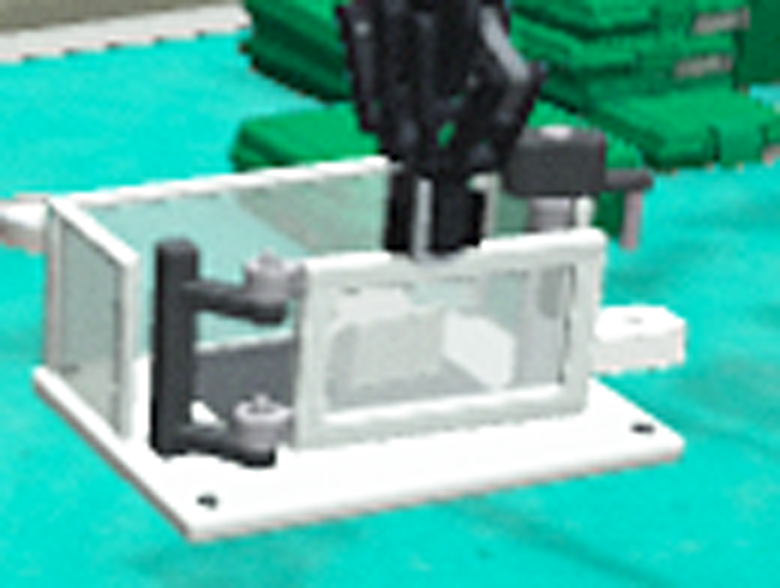

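View pics/t6c.png

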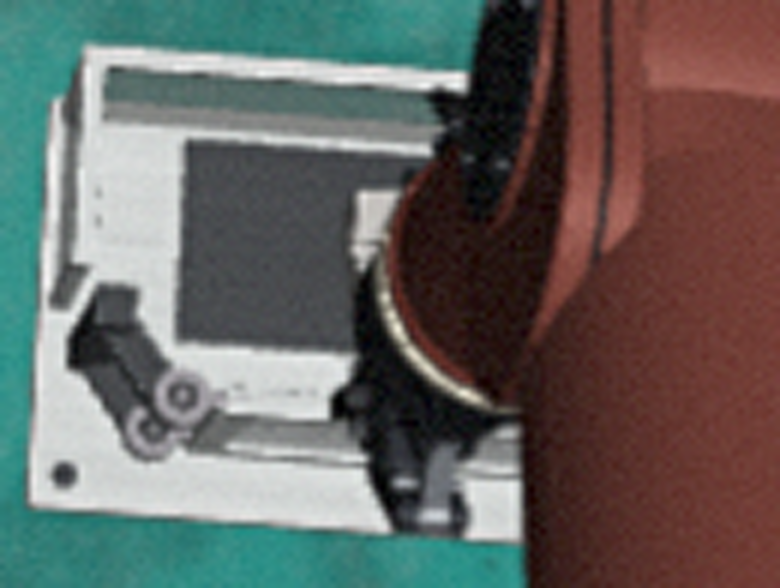

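```bash
python3 -m crank '[[[-1,0,0],0],[[-1,0,0],0],[[0,0,0],0],[[0,0,0],0],[[0,0,0],0],[[0,0,0],0]]' 0.6 20 >/dev/null; python3 st.py; python3 -m crank '[[[0,0,15],0],[[0,0,25],0],[[0,0,25],0],[[0,0,20],0],[[0,0,5],0],[[0,0,0],0]]' >/dev/null; python3 st.py
```

```text
t 20.4333 p [ 553.7 -226.2  100.9] yaw -0.1008 z [-0.0289  0.0073 -0.9996] F [0.7 0.1 0.3] T [0.   0.01 0.  ] op 51.3 j [ 0.69  0.39 -0.47  1.7   0.19  1.13  0.06]
t 20.9333 p [ 552.3 -225.4  192.8] yaw -0.1004 z [-0.0316  0.0091 -0.9995] F [-1.3 -0.2 -0.8] T [-0.02  0.    0.02] op 51.2 j [ 0.7   0.31 -0.48  1.6   0.15  1.3   0.1 ]
```

```bash
python3 - <<'E'
from h import *
q=atz('top',[(487.2,224.0),(480.5,221.8)],121); 
a=atz('top',[(486.9,222.4),(486.5,226.6)],121).mean(0)
C=np.array([567.5,-303.5])
for p in (*q,a):
    v=p[:2]-C; print(p.round(1),np.hypot(*v).round(1),np.degrees(np.arctan2(v[1],v[0])).round(1))
save('top','t7')
im=cv2.imread('pics/t7.png')[160:258,370:500]; cv2.imwrite('pics/t7c.png',cv2.resize(im,(780,588),interpolation=cv2.INTER_CUBIC))
E
```

```text
[ 554.4 -343.8  121. ] 42.4 -108.0
[ 559.7 -329.3  121. ] 27.0 -106.9
[ 553.3 -342.6  121. ] 41.6 -109.9
```

View pics/t7c.png

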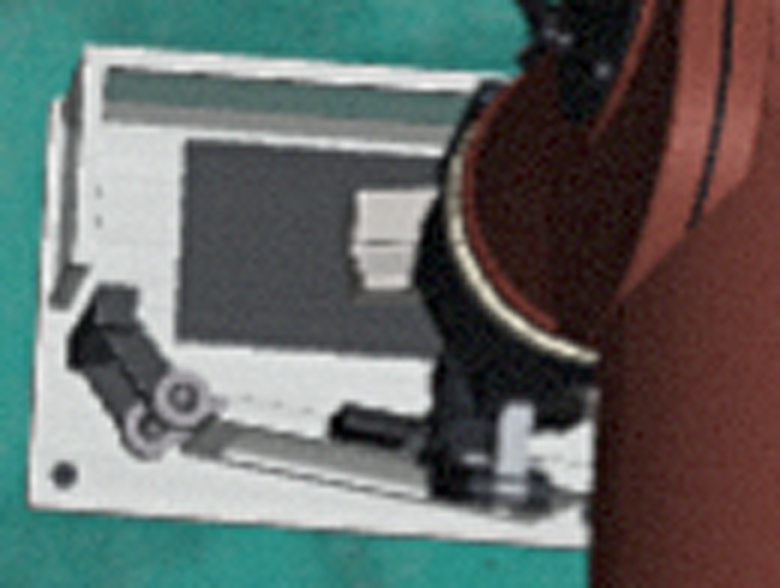

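```bash
python3 - <<'E'
from h import *
C=np.array([556.6,-151.6])
for th in (0,2,4,6,8):
    y=-0.098-np.radians(th); gx=np.array([np.cos(y),np.sin(y)]); gm=np.array([np.sin(y),-np.cos(y)])
    P=[[*(C+54*gm+5*gx),131],[*(C+54*gm-5*gx),131],[*(C+98*gm+5*gx),131]]
    print(th,w2p('top',P).round(1).tolist())
im=cv2.imread('pics/t7.png');x,y,w,h,F=415,218,40,30,20
c=cv2.resize(np.clip(im[y:y+h,x:x+w].astype(float)*1.8,0,255).astype(np.uint8),(w*F,h*F),interpolation=cv2.INTER_CUBIC)
for i in range(0,w,4): cv2.putText(c,str(x+i),(i*F,10),0,.4,(0,0,255),1)
for i in range(0,h,4): cv2.putText(c,str(y+i),(0,i*F+F//2+4),0,.4,(0,0,255),1)
cv2.imwrite('pics/t7d.png',c)
E
```

```text
0 [[425.5, 223.7], [425.3, 228.2], [445.7, 225.2]]
2 [[425.6, 224.6], [425.2, 229.1], [445.7, 226.8]]
4 [[425.6, 225.4], [425.0, 229.9], [445.7, 228.3]]
6 [[425.5, 226.3], [424.9, 230.8], [445.6, 229.9]]
8 [[425.5, 227.1], [424.6, 231.6], [445.4, 231.4]]
```

View pics/t7d.png

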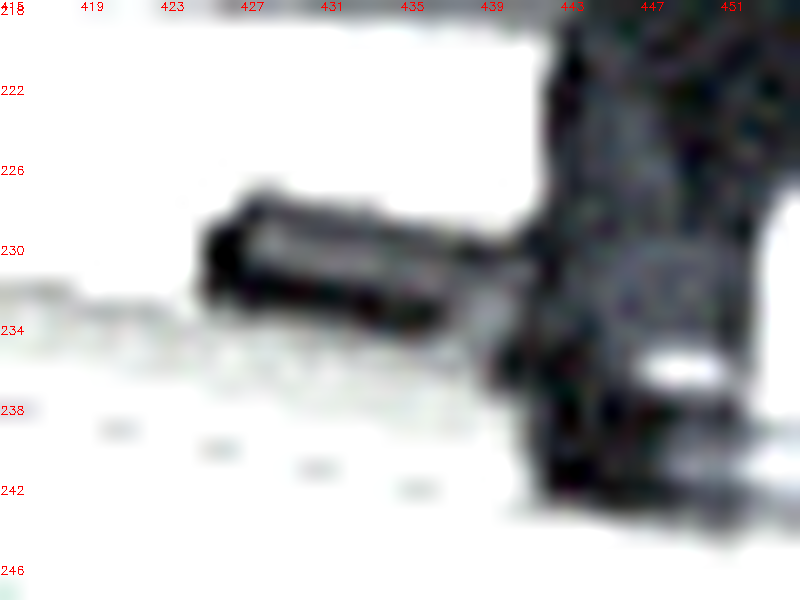

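```bash
python3 -m crank '[[[-6,0,-5],-0.07],[[-6,0,-10],-0.06],[[0,0,-20],0],[[0,0,-20],0],[[0,0,-20],0],[[0,0,-12],0],[[0,0,-2],0],[[0,0,0],0]]' >/dev/null; python3 st.py; python3 sw.py
```

```text
t 21.65 p [ 535.1 -223.7   90.1] yaw -0.2365 z [-0.039   0.0174 -0.9991] F [0.6 0.3 0.7] T [-0.03 -0.07 -0.06] op 51.2 j [ 0.69  0.38 -0.45  1.74  0.17  1.11 -0.05]
open deg 7.932800005930973 tool frame: normal offset -4.1 radial 75.1
```

```bash
python3 -m crank '[[[2,-1,4],0],[[2,-1,4],0],[[0,0,0],0]]' >/dev/null; python3 st.py; python3 -m crank '[[[0,0,0],0],[[0,0,0],0],[[0,0,0],0],[[0,0,0],0],[[0,0,0],0],[[0,0,0],0]]' 0 20 >/dev/null; python3 st.py; python3 sw.py
```

```text
t 21.9 p [ 539.3 -225.7   98.8] yaw -0.2362 z [-0.0399  0.018  -0.999 ] F [ 1.1 -0.7 -0.8] T [-0.   -0.05  0.01] op 51.3 j [ 0.69  0.38 -0.45  1.72  0.17  1.13 -0.05]
t 22.4 p [ 541.5 -226.4  101.7] yaw -0.2363 z [-0.0345  0.0156 -0.9993] F [ 0.5 -0.7 -2.3] T [-0.23 -0.38 -0.03] op 9.5 j [ 0.69  0.37 -0.45  1.72  0.17  1.13 -0.05]
open deg 7.926065828591122 tool frame: normal offset 2.7 radial 76.3
```

```bash
python3 -m crank '[[[2.6,-0.5,-0.5],0.034],[[2.6,-0.4,-0.5],0.034],[[2.6,-0.3,-0.5],0.034],[[0,0,-0.3],0]]' >/dev/null; python3 st.py; python3 sw.py;  python3 -m crank '[[[1.2,-0.1,-0.3],0.017],[[1.2,-0.1,-0.3],0.017],[[0,0,0],0]]' >/dev/null; python3 st.py; python3 sw.py
```

```text
t 22.7333 p [ 550.1 -227.7  101.9] yaw -0.1298 z [-0.0343  0.0106 -0.9994] F [-2.3  0.5  2.8] T [-0.04  0.26  0.12] op 10.0 j [ 0.69  0.39 -0.47  1.7   0.19  1.13  0.04]
open deg 1.8237877327859928 tool frame: normal offset 3.4 radial 76.3
t 22.9833 p [ 551.9 -227.9  102. ] yaw -0.0954 z [-0.0361  0.0093 -0.9993] F [-0.4  0.5  0.6] T [-0.03 -0.19 -0.25] op 9.7 j [ 0.7   0.39 -0.47  1.69  0.19  1.14  0.07]
open deg -0.15150298610422439 tool frame: normal offset 2.5 radial 76.4
```

```bash
python3 -m crank '[[[0.8,0,0],0.006],[[0,0,0],0],[[0,0,0],0]]' >/dev/null; python3 st.py; python3 sw.py;  python3 -m crank '[[[0,0,0],0],[[0,0,0],0],[[0,0,0],0]]' 0.2 20 >/dev/null; python3 st.py; cat > look.py <<'E'
import sys
from h import *
n=sys.argv[1]
save('top','t'+n); save('scene','s'+n)
a=cv2.imread(f'pics/t{n}.png')[190:260,380:500]; b=cv2.imread(f'pics/s{n}.png')[185:275,345:465]
cv2.imwrite(f'pics/v{n}.png',np.vstack([cv2.resize(a,(480,280),interpolation=cv2.INTER_CUBIC),cv2.resize(b,(480,320) if 0 else (480,310),interpolation=cv2.INTER_CUBIC)]))
E
python3 look.py 8
```

```text
t 23.2333 p [ 551.9 -228.   102. ] yaw -0.0906 z [-0.0376  0.0095 -0.9992] F [-2.6  1.   2.6] T [-0.03  0.07 -0.32] op 9.7 j [ 0.7   0.4  -0.47  1.69  0.19  1.14  0.08]
open deg -0.4261224087093044 tool frame: normal offset 2.1 radial 76.5
t 23.4833 p [ 551.9 -228.   101.3] yaw -0.0903 z [-0.0375  0.0097 -0.9992] F [-0.4  0.4  1. ] T [ 0.01  0.02 -0.04] op 16.7 j [ 0.7   0.4  -0.47  1.69  0.19  1.14  0.08]
```

View pics/v8.png

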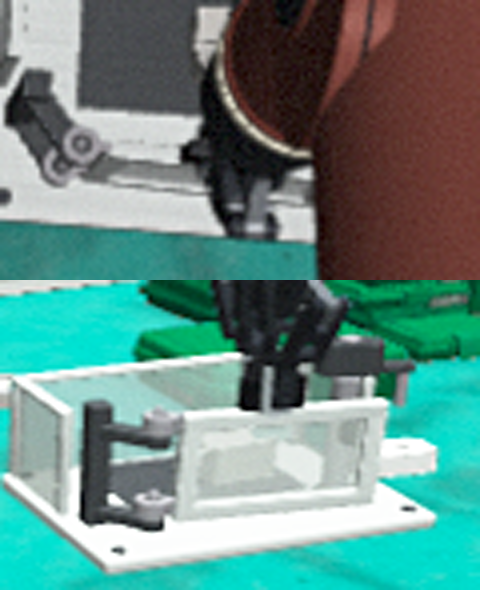

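```bash
python3 -m crank '[[[0,0,0],0],[[0,0,0],0],[[0,0,0],0],[[0,0,0],0]]' 0.5 20 >/dev/null; python3 st.py; python3 look.py 9
```

```text
t 23.9167 p [ 551.9 -227.9  101. ] yaw -0.0901 z [-0.0376  0.0098 -0.9992] F [ 0.4  0.6 -0.4] T [-0.02  0.01 -0.05] op 42.5 j [ 0.7   0.4  -0.47  1.69  0.19  1.14  0.08]
```

View pics/v9.png

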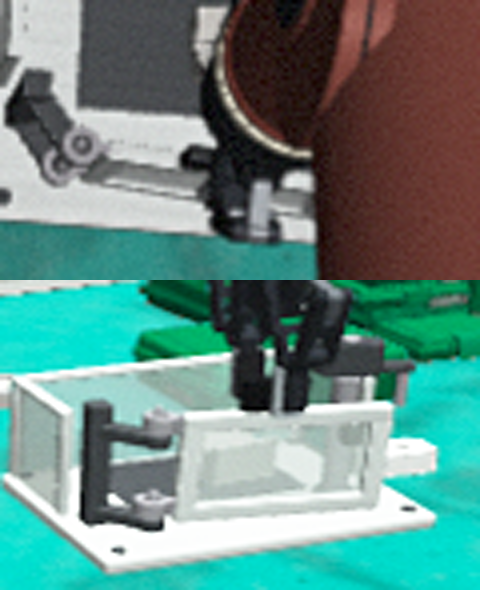

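```bash
python3 -m crank '[[[0,0,0],0],[[0,0,0],0],[[0,0,0],0],[[0,0,0],0]]' >/dev/null; python3 look.py 10; python3 - <<'E'
import cv2,numpy as np
ims=[cv2.resize(cv2.imread(f'pics/s{n}.png')[200:270,420:460] if 0 else cv2.imread(f'pics/s{n}.png')[200:260,400:460],(400,400),interpolation=cv2.INTER_CUBIC) for n in(8,9,10)]
cv2.imwrite('pics/cmp.png',cv2.resize(np.hstack(ims),(798,266)))
E
```

```text
(no output)
```

View pics/cmp.png

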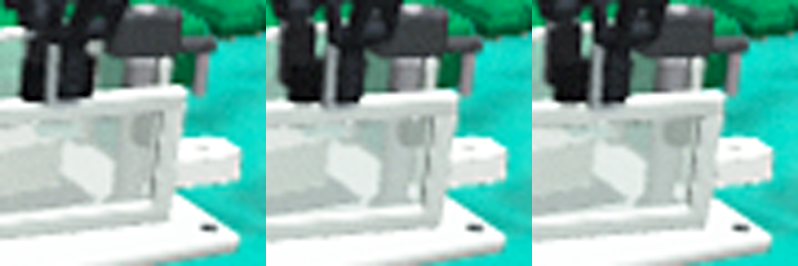

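```bash
cat > ang.py <<'E'
import sys
from h import *
def ang(n):
    d=np.load(f'pics/s{n}.npy');P=cloud('scene',d);im=cv2.imread(f'pics/s{n}.png')
    C=np.array([556.6,-151.6]); r=P[...,:2]-C; rad=np.hypot(r[...,0],r[...,1])
    m=(d>0)&(rad>22)&(rad<158)&(P[...,2]>24)&(P[...,2]<40)&(r[...,1]<0)&(r[...,0]<25)
    y=r[m]; 
    if len(y)<20: print('few',len(y)); return
    a=np.degrees(np.arctan2(y[:,1],y[:,0]+0)); 
    vx,vy,x0,y0=cv2.fitLine(y.astype(np.float32),cv2.DIST_HUBER,0,.01,.01).ravel()
    dirn=np.degrees(np.arctan2(vy,vx)); 
    if dirn>0: dirn-=180
    print(n,len(y),'open deg',(-95.6-dirn).round(2),'normal off',((np.array([0,0])-[x0,y0])@np.array([-vy,vx])).round(1))
if __name__=='__main__':
    for n in sys.argv[1:]: ang(n)
E
python3 ang.py 5 6 8 9 10; python3 -m crank '[[[0,0,0],0],[[0,0,0],0],[[0,0,0],0],[[0,0,0],0]]' >/dev/null; python3 look.py 11; python3 ang.py 11;python3 st.py
```

```text
5 359 open deg 53.71 normal off -4.5
6 275 open deg 0.21 normal off -3.9
8 286 open deg 1.71 normal off -3.6
9 284 open deg 4.11 normal off -3.6
10 285 open deg 4.15 normal off -3.6
11 292 open deg 4.23 normal off -3.5
t 24.8833 p [ 552.  -228.   101.1] yaw -0.0902 z [-0.0375  0.0097 -0.9992] F [ 0.4 -0.2  0.3] T [ 0.   -0.08  0.02] op 42.5 j [ 0.7   0.4  -0.47  1.69  0.19  1.14  0.08]
```

```bash
python3 -m crank '[[[-3,0,0],-0.03],[[0,0,0],-0.01],[[0,0,0],0],[[0,0,0],0],[[0,0,0],0]]' 0.17 20 >/dev/null; python3 st.py; python3 sw.py; python3 look.py 12; python3 ang.py 12
```

```text
t 25.3 p [ 548.5 -228.   101.1] yaw -0.1351 z [-0.0371  0.0113 -0.9992] F [-0.4  0.1 -0.2] T [ 0.04  0.06 -0.04] op 14.4 j [ 0.69  0.39 -0.46  1.7   0.19  1.13  0.04]
open deg 2.1264752517216405 tool frame: normal offset 2.2 radial 76.8
12 290 open deg 2.76 normal off -3.7
```

Captured loosely at 2.8°. I'll push it slowly until it meets the stop.

```bash
python3 -m crank '[[[0.8,0,0],0.012],[[0.8,0,0],0.012],[[0.8,0,0],0.012],[[0.8,0,0],0],[[0.8,0,0],0],[[0.6,0,0],0]]' >/dev/null; python3 st.py; python3 sw.py; python3 look.py 13; python3 ang.py 13
```

```text
t 25.9 p [ 553.5 -228.2  101.1] yaw -0.0945 z [-0.0378  0.0098 -0.9992] F [-1.5 -0.3  1. ] T [-0.06  0.28  0.02] op 14.9 j [ 0.69  0.4  -0.47  1.69  0.2   1.14  0.07]
open deg -0.20161343016779298 tool frame: normal offset 4.0 radial 76.5
13 277 open deg 0.17 normal off -3.6
```

```bash
python3 -m crank '[[[-0.2,0,0],0],[[-0.2,0,0],0],[[-0.2,0,0],0],[[-0.3,0,0],0],[[-0.3,0,0],0],[[-0.3,0,0],0]]' >/dev/null; python3 st.py; python3 sw.py; python3 look.py 14; python3 ang.py 14
```

```text
t 26.5 p [ 552. -228.  101.] yaw -0.0946 z [-0.0375  0.01   -0.9992] F [0.3 0.5 0.3] T [-0.04  0.03 -0.02] op 14.2 j [ 0.7   0.4  -0.47  1.69  0.19  1.14  0.07]
open deg -0.19454472786356994 tool frame: normal offset 2.5 radial 76.5
14 279 open deg 0.94 normal off -3.5
```

```bash
python3 -m crank '[[[-0.3,0,0],0],[[-0.3,0,0],0],[[0,0,0],0],[[0,0,0],0]]' >/dev/null; python3 look.py 15; python3 ang.py 15; python3 sw.py; python3 -m crank '[[[0,0,0],0],[[0,0,0],0],[[0,0,0],0]]' 0.3 >/dev/null;python3 look.py 16; python3 ang.py 16; 
```

```text
15 286 open deg 1.06 normal off -3.8
open deg -0.1976895693151981 tool frame: normal offset 1.9 radial 76.5
16 288 open deg 1.89 normal off -3.4
```

```bash
python3 -m crank '[[[0,0,0],0],[[0,0,0],0],[[0,0,0],0]]' >/dev/null; python3 look.py 17; python3 ang.py 17;python3 st.py; python3 sw.py
```

```text
17 285 open deg 1.54 normal off -3.9
t 27.7333 p [ 551.4 -228.   101.1] yaw -0.0947 z [-0.0374  0.0099 -0.9993] F [ 0.4 -0.3  0.3] T [ 0.02  0.   -0.02] op 25.7 j [ 0.7   0.4  -0.47  1.7   0.19  1.14  0.07]
open deg -0.1919313265592651 tool frame: normal offset 1.9 radial 76.5
```

```bash
python3 - <<'E'
import cv2,numpy as np
ims=[cv2.resize(cv2.imread(f'pics/s{n}.png')[195:265,385:455],(400,400),interpolation=cv2.INTER_CUBIC) for n in(13,17)]
cv2.imwrite('pics/cmp2.png',np.hstack(ims))
E
```

```text
(no output)
```

View pics/cmp2.png

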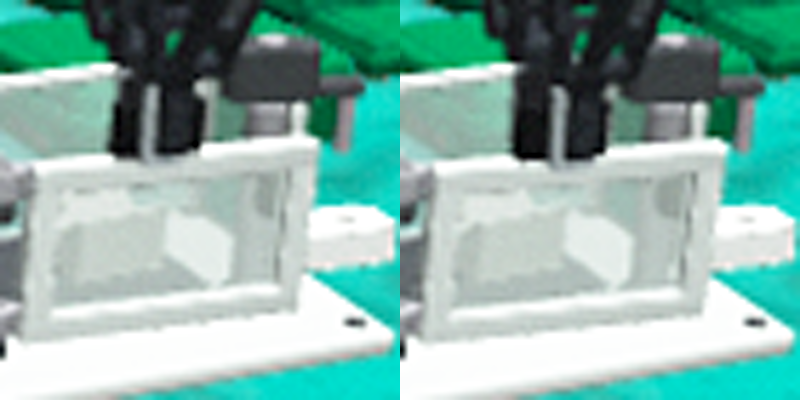

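```bash
python3 -m crank '[[[0,0,8],0],[[0,0,20],0],[[0,0,20],0],[[-10,-10,8],0],[[-16,-14,0],0],[[-10,-12,0],0],[[0,0,0],0],[[0,0,0],0]]' 0.3 20 >/dev/null; python3 st.py; python3 look.py 18; python3 ang.py 18
```

```text
t 28.4 p [ 515.  -263.4  163.9] yaw -0.0916 z [-0.0353  0.0097 -0.9993] F [ 0.4  0.2 -0.3] T [ 0.04 -0.06  0.01] op 25.5 j [ 0.78  0.3  -0.47  1.68  0.14  1.23  0.19]
18 283 open deg 1.8 normal off -3.1
```

Gate stays at 1.8°. Now I'll close the jaws and lower them in front of the gate.

```bash
python3 -m crank '[[[-1,-1,-10],0],[[0,0,-20],0],[[0,0,-22],0],[[0,0,-10],0],[[0,0,0],0],[[0,0,0],0]]' 0 20 >/dev/null; python3 st.py; python3 look.py 19; python3 ang.py 19
```

```text
t 29.0 p [ 516.7 -259.2   97. ] yaw -0.0843 z [-0.0351  0.0123 -0.9993] F [ 0.9 -0.6 -0.1] T [ 0.03 -0.04  0.02] op 0.2 j [ 0.77  0.36 -0.46  1.75  0.18  1.11  0.16]
19 287 open deg 2.08 normal off -3.1
```

View pics/v19.png

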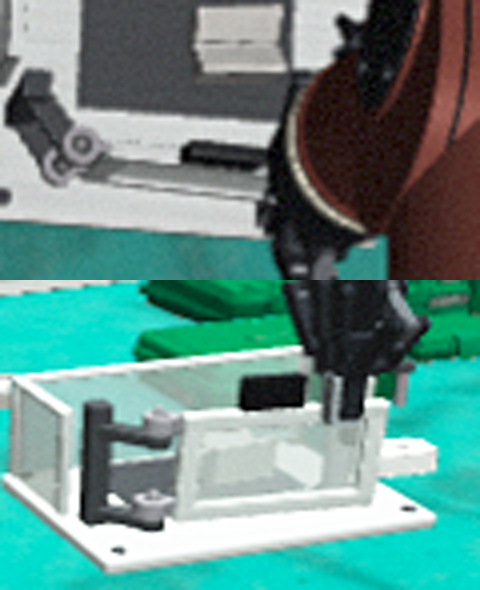

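```bash
python3 -m crank '[[[1,0,0],0],[[1,0,0],0],[[1,0,0],0],[[1,0,0],0],[[0.7,0,0],0],[[0.7,0,0],0],[[0.7,0,0],0]]' >/dev/null; python3 st.py; python3 look.py 20; python3 ang.py 20
```

```text
t 29.6833 p [ 526.1 -260.7  102. ] yaw -0.0851 z [-0.0284  0.0083 -0.9996] F [-0.7 -0.5  0.3] T [-0.   -0.01  0.01] op 0.0 j [ 0.76  0.37 -0.46  1.73  0.18  1.12  0.16]
20 284 open deg 2.07 normal off -3.1
```

```bash
python3 -m crank '[[[0.7,0,-0.6],0],[[0.7,0,-0.6],0],[[0.7,0,-0.6],0],[[0.7,0,-0.6],0]]' >/dev/null; python3 st.py; python3 look.py 21; python3 ang.py 21; python3 -m crank '[[[0.7,0,-0.6],0],[[0.7,0,-0.6],0],[[0.7,0,-0.6],0],[[0.7,0,-0.6],0]]' >/dev/null; python3 st.py; python3 look.py 22; python3 ang.py 22
```

```text
t 30.1167 p [ 528.8 -260.7   99.2] yaw -0.0852 z [-0.0288  0.0085 -0.9995] F [0.5 0.2 1.1] T [-0.   -0.03 -0.02] op -0.1 j [ 0.76  0.38 -0.46  1.72  0.18  1.12  0.15]
21 290 open deg 2.11 normal off -3.0
t 30.55 p [ 531.7 -260.7   96.5] yaw -0.0852 z [-0.029   0.0086 -0.9995] F [ 0.2 -0.2 -0.3] T [-0.02 -0.01  0.02] op 0.0 j [ 0.75  0.38 -0.46  1.72  0.19  1.11  0.15]
22 292 open deg 1.62 normal off -3.7
```

```bash
python3 -m crank '[[[0.6,0,-0.1],0],[[0.6,0,-0.1],0],[[0.6,0,-0.1],0]]' >/dev/null; python3 st.py; python3 look.py 23; python3 ang.py 23; python3 -m crank '[[[0.6,0,-0.1],0],[[0.6,0,-0.1],0]]' >/dev/null; python3 st.py; python3 look.py 24; python3 ang.py 24
```

```text
t 30.9 p [ 533.6 -260.8   96.3] yaw -0.0853 z [-0.029   0.0084 -0.9995] F [-0.4  0.4  0.3] T [-0.08  0.11  0.03] op -0.1 j [ 0.75  0.39 -0.46  1.71  0.19  1.11  0.15]
23 288 open deg 0.86 normal off -4.1
t 31.1667 p [ 534.9 -261.    96.3] yaw -0.0855 z [-0.0287  0.0081 -0.9996] F [ 0.2 -1.1  1.5] T [-0.08  0.05  0.02] op 0.0 j [ 0.75  0.39 -0.46  1.71  0.19  1.11  0.15]
24 273 open deg 0.74 normal off -3.0
```

```bash
python3 -m crank '[[[0.5,0,-0.1],0],[[0.5,0,-0.1],0]]' >/dev/null; python3 st.py; python3 look.py 25; python3 ang.py 25; python3 -m crank '[[[0.5,0,-0.1],0],[[0.5,0,-0.1],0]]' >/dev/null; python3 st.py; python3 look.py 26; python3 ang.py 26
```

```text
t 31.4333 p [ 536.1 -261.1   96.3] yaw -0.0856 z [-0.0286  0.0079 -0.9996] F [-0.9  0.2  2.5] T [-0.05  0.2   0.03] op -0.2 j [ 0.75  0.39 -0.46  1.71  0.19  1.11  0.15]
25 277 open deg 0.08 normal off -3.4
t 31.7 p [ 536.4 -261.2   96.1] yaw -0.0858 z [-0.0301  0.008  -0.9995] F [-5.1  0.   5.7] T [0.06 0.91 0.03] op 0.2 j [ 0.75  0.39 -0.46  1.71  0.19  1.12  0.14]
26 278 open deg -0.18 normal off -3.7
```

```bash
python3 -m crank '[[[-0.3,0,0],0],[[-0.3,0,0],0],[[-0.3,0,0],0],[[-0.4,0,0],0],[[-0.5,0,0],0]]' >/dev/null; python3 st.py; python3 look.py 27; python3 ang.py 27; python3 -m crank '[[[-1,0,0],0],[[-2,0,0],0],[[-4,0,0],0],[[-6,0,0],0],[[0,0,0],0]]' >/dev/null; python3 st.py; python3 look.py 28; python3 ang.py 28
```

```text
t 32.2167 p [ 535.7 -261.1   96.2] yaw -0.0853 z [-0.0275  0.0078 -0.9996] F [-0.5 -0.4  2.1] T [-0.03  0.08 -0.04] op -0.2 j [ 0.75  0.39 -0.46  1.71  0.19  1.11  0.15]
27 286 open deg 0.31 normal off -3.5
t 32.7333 p [ 521.7 -260.    95.7] yaw -0.0844 z [-0.0276  0.0092 -0.9996] F [-0.5 -0.4  2.2] T [-0.06 -0.03  0.  ] op -0.4 j [ 0.76  0.37 -0.46  1.74  0.18  1.1   0.16]
28 290 open deg 6.38 normal off -3.4
```

```bash
python3 -m crank '[[[2,0,0],0],[[2,0,0],0],[[2,0,0],0],[[2,0,0],0],[[1.5,0,0],0],[[1,0,0],0],[[0.6,0,0],0],[[0.4,0,0],0],[[0.2,0,0],0],[[0,0,0],0]]' >/dev/null; python3 st.py; python3 look.py 29; python3 ang.py 29
```

```text
t 33.6667 p [ 535.2 -261.8   96.2] yaw -0.0857 z [-0.0277  0.0072 -0.9996] F [-0.5 -0.3  2.3] T [-0.15  0.18 -0.  ] op 0.3 j [ 0.75  0.39 -0.46  1.71  0.19  1.11  0.15]
29 285 open deg -0.15 normal off -3.8
```

```bash
python3 -m crank '[[[-0.25,0,0.2],0],[[-0.25,0,0.2],0],[[-0.25,0,0.2],0],[[-0.25,0,0.2],0],[[-0.25,0,0.2],0],[[-0.25,0,0],0]]' >/dev/null; python3 st.py; python3 look.py 30; python3 ang.py 30;  python3 -m crank '[[[-0.25,0,0.2],0],[[-0.25,0,0.2],0],[[-0.25,0,0.2],0],[[-0.25,0,0.2],0],[[-0.25,0,0.2],0],[[-0.25,0,0],0]]' >/dev/null; python3 st.py; python3 look.py 31; python3 ang.py 31
```

```text
t 34.2667 p [ 533.7 -260.5   96.5] yaw -0.0847 z [-0.0275  0.0088 -0.9996] F [-0.7  0.4  0.3] T [-0.01 -0.08 -0.01] op -0.4 j [ 0.75  0.39 -0.46  1.72  0.19  1.11  0.15]
30 281 open deg 1.19 normal off -3.5
t 34.8667 p [ 532.1 -260.5   97.6] yaw -0.0846 z [-0.0274  0.0088 -0.9996] F [-0.2 -0.1 -0.9] T [-0.07 -0.05 -0.05] op 0.2 j [ 0.75  0.38 -0.46  1.72  0.19  1.11  0.15]
31 282 open deg 1.29 normal off -3.2
```

```bash
python3 -m crank '[[[-1,0,0],0],[[-3,0,0],0],[[-6,0,2],0],[[-3,0,10],0],[[0,0,25],-0.03],[[0,0,30],-0.06],[[10,-8,20],-0.06],[[18,-12,0],-0.06],[[16,-12,0],-0.03],[[8,-6,0],0],[[0,0,0],0]]' 0.55 60 >/dev/null; python3 st.py; python3 look.py 32; python3 ang.py 32
```

```text
t 35.8833 p [ 567.8 -299.2  194.9] yaw -0.3368 z [-0.0251  0.0181 -0.9995] F [ 0.2  0.3 -0.8] T [ 0.04 -0.02  0.02] op 47.2 j [ 0.73  0.39 -0.41  1.49  0.15  1.33 -0.03]
32 281 open deg 2.01 normal off -3.2
```

View pics/v32.png

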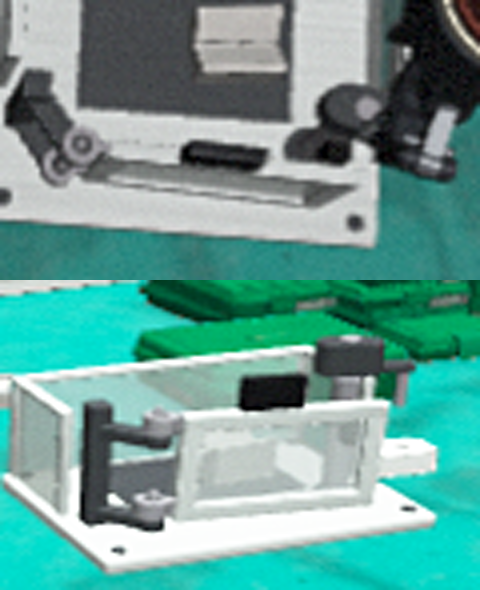

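```bash
python3 - <<'E'
from h import *
C=np.array([556.6,-151.6])
im=cv2.imread('pics/t32.png');x,y,w,h,F=395,218,80,28,10
c=cv2.resize(np.clip(im[y:y+h,x:x+w].astype(float)*1.3,0,255).astype(np.uint8),(w*F,h*F),interpolation=cv2.INTER_CUBIC)
c2=c.copy()
for th,col in ((0,(0,0,255)),(2,(0,200,0)),(4,(255,0,0))):
    yw=-0.098-np.radians(th); gx=np.array([np.cos(yw),np.sin(yw)]); gm=np.array([np.sin(yw),-np.cos(yw)])
    for s in(5,-5):
        q=w2p('top',[[*(C+r*gm+s*gx),106] for r in(15,160)]); a=((q-[x,y]+.5)*F).astype(int); cv2.line(c2,tuple(map(int,a[0])),tuple(map(int,a[1])),col,1)
cv2.imwrite('pics/h1.png',np.vstack([c,c2]))
E
```

```text
(no output)
```

View pics/h1.png

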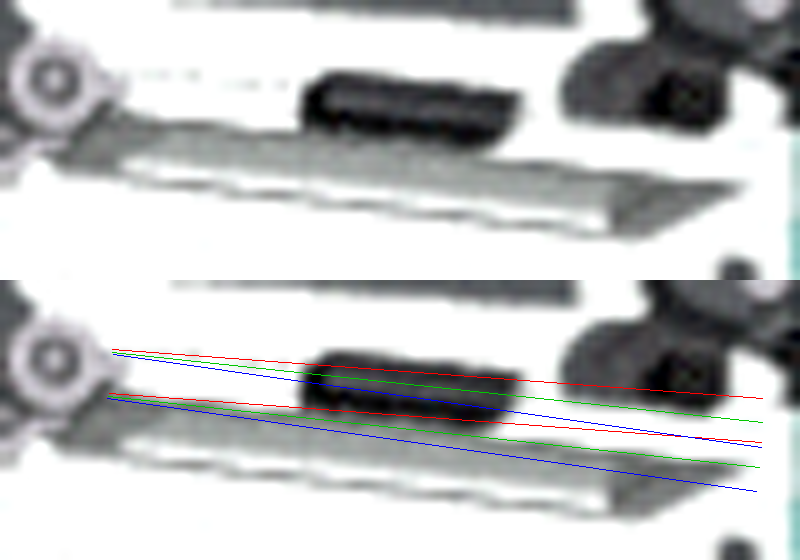

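```bash
python3 -m crank '[[[-22,16,0],0.08],[[-26,20,-5],0.08],[[-8,4,-25],0.06],[[0,0,-30],0.02],[[0,0,-25],0],[[0,0,-6],0],[[0,0,0],0]]' 0 60 >/dev/null; python3 st.py; python3 look.py 33; python3 ang.py 33
```

```text
t 36.5667 p [ 504.3 -252.6  103. ] yaw -0.0795 z [-0.0286  0.0098 -0.9995] F [-0.5 -0.3  0.7] T [-0.08 -0.07 -0.06] op 0.2 j [ 0.78  0.32 -0.47  1.78  0.16  1.1   0.18]
33 291 open deg 2.0 normal off -3.2
```

```bash
python3 -m crank '[[[6,-3,-2],0],[[7,-4,-2],0],[[6,-2,-1],0],[[2,0,0],0],[[1,0,0],0],[[0,0,0],0]]' >/dev/null; python3 st.py
```

```text
t 37.1667 p [ 534.  -265.   104.7] yaw -0.0812 z [-0.0188  0.0052 -0.9998] F [-0.3  0.4 -0.1] T [-0.03 -0.02  0.02] op -0.2 j [ 0.76  0.38 -0.46  1.71  0.18  1.12  0.16]
```

```bash
python3 -m crank '[[[0,0,-2],0],[[0,0,-2],0],[[0,0,-2],0],[[0,0,-1],0],[[0,0,0],0]]' >/dev/null; python3 st.py;  python3 look.py 34; python3 ang.py 34
```

```text
t 37.5833 p [ 537.6 -265.6  102. ] yaw -0.0808 z [-0.011   0.0017 -0.9999] F [-0.8  1.5  1.4] T [0.12 0.   0.05] op 0.1 j [ 0.76  0.38 -0.46  1.71  0.19  1.1   0.16]
34 279 open deg 0.38 normal off -3.5
```

```bash
python3 -m crank '[[[0.4,0,-0.5],0],[[0.3,0,-0.5],0],[[0,0,0],0]]' >/dev/null; python3 st.py;  python3 look.py 35; python3 ang.py 35; python3 -m crank '[[[-0.5,0,0],0],[[0,0,0],0],[[0,0,0],0],[[0,0,0],0]]' >/dev/null; python3 st.py;  python3 look.py 36; python3 ang.py 36
```

```text
t 37.9333 p [ 538.6 -265.7  101.9] yaw -0.0808 z [-9.9e-03  9.0e-04 -1.0e+00] F [-0.4  0.3  3.4] T [0.23 0.   0.01] op 0.2 j [ 0.76  0.38 -0.46  1.71  0.19  1.1   0.16]
35 277 open deg -0.17 normal off -3.5
t 38.3667 p [ 537.7 -265.7  101.7] yaw -0.0809 z [-0.0102  0.001  -0.9999] F [-0.8  0.6  4.5] T [ 0.13 -0.03  0.03] op -0.1 j [ 0.76  0.38 -0.46  1.71  0.19  1.1   0.16]
36 281 open deg 0.62 normal off -2.6
```

```bash
python3 -m crank '[[[0.5,0,0.3],0],[[0.4,0,0.3],0],[[0,0,0.5],0],[[0,0,1],0],[[0,0,1],0]]' >/dev/null; python3 st.py;  python3 look.py 37; python3 ang.py 37; python3 -m crank '[[[0,0,2],0],[[0,0,3],0],[[0,0,4],0],[[0,0,8],0]]' >/dev/null; python3 st.py;  python3 look.py 38; python3 ang.py 38
```

```text
t 38.8833 p [ 537.4 -265.5  103.3] yaw -0.081 z [-0.0132  0.0022 -0.9999] F [-0.3  0.6 -0.6] T [-0.04  0.05  0.01] op -0.0 j [ 0.76  0.38 -0.46  1.71  0.19  1.11  0.16]
37 278 open deg 0.55 normal off -3.3
t 39.3167 p [ 536.3 -265.2  119.7] yaw -0.0811 z [-0.0158  0.0035 -0.9999] F [ 0.8 -0.3  0.6] T [-0.02 -0.03 -0.01] op 0.1 j [ 0.76  0.36 -0.46  1.69  0.18  1.14  0.17]
38 278 open deg 0.49 normal off -3.3
```

```bash
python3 -m crank '[[[0,0,25],-0.04],[[0,0,30],-0.06],[[6,-8,16],-0.06],[[10,-14,0],-0.06],[[10,-12,0],-0.02],[[3,-3,0],0],[[0,0,0],0],[[0,0,0],0]]' 0.55 60 >/dev/null; python3 st.py; python3 look.py 39; python3 ang.py 39
```

```text
t 40.0833 p [ 567.2 -303.   198.5] yaw -0.3302 z [-0.0089  0.0049 -0.9999] F [0.6 0.6 0.5] T [-0.02 -0.02  0.04] op 46.7 j [ 0.74  0.38 -0.41  1.5   0.15  1.31 -0.02]
39 280 open deg 1.14 normal off -2.7
```

```bash
python3 -m crank '[[[0,0,-15],0.003],[[0,0,-20],0.003],[[0,0,-20],0],[[0,0,-10],0],[[0,0,-4],0],[[0,0,0],0]]' >/dev/null; python3 st.py; python3 look.py 40; python3 ang.py 40
```

```text
t 40.6833 p [ 565.3 -299.   127.6] yaw -0.3183 z [-0.0094  0.0054 -0.9999] F [0.1 0.1 0.5] T [-0.04 -0.    0.01] op 47.2 j [ 0.74  0.42 -0.41  1.59  0.18  1.18 -0.03]
40 280 open deg 0.75 normal off -3.0
```

View pics/v40.png

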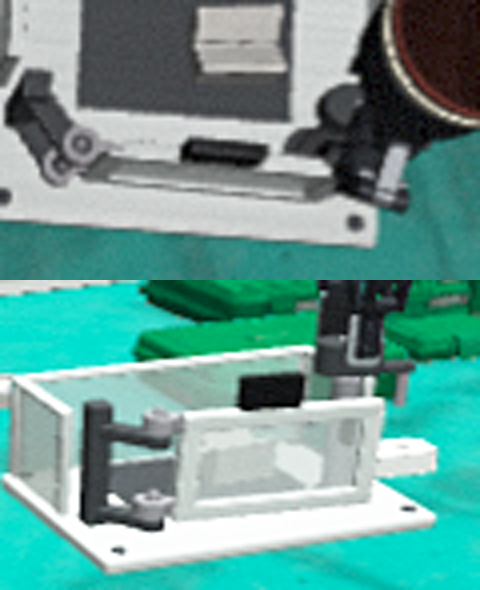

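```bash
python3 -m crank '[[[1,-2.3,-5],0],[[1,-2.2,-6],0],[[0,0,-4],0],[[0,0,0],0]]' >/dev/null; python3 st.py; python3 -m crank '[[[0,0,0],0],[[0,0,0],0],[[0,0,0],0],[[0,0,0],0],[[0,0,0],0]]' 0 50 >/dev/null;  python3 st.py; python3 look.py 41; python3 ang.py 41
```

```text
t 41.1167 p [ 570.1 -305.2  116.1] yaw -0.3186 z [-0.0029  0.0018 -1.    ] F [ 0.5 -0.3  0.5] T [ 0.04 -0.01 -0.01] op 46.9 j [ 0.74  0.44 -0.41  1.59  0.19  1.15 -0.03]
t 41.5333 p [ 568.4 -305.2  116.5] yaw -0.3191 z [-0.0065  0.0024 -1.    ] F [-0.1  0.3 -1.8] T [-0.07 -0.13 -0.03] op 22.9 j [ 0.74  0.44 -0.41  1.59  0.19  1.16 -0.03]
41 286 open deg 0.89 normal off -2.6
```

View pics/v41.png

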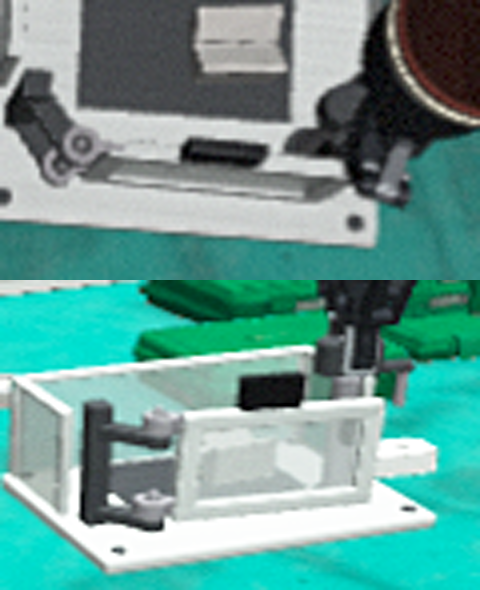

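```bash
python3 -m crank '[[[-0.1,0,0],-0.1],[[-0.1,0,0],-0.1],[[-0.2,0,0],-0.1],[[-0.2,0,0],-0.1],[[-0.2,0,0],-0.1],[[-0.2,0,0],-0.1],[[-0.2,0,0],-0.1]]' >/dev/null; python3 st.py; python3 look.py 42; python3 ang.py 42
```

```text
t 42.2167 p [ 567.7 -304.6  116.5] yaw -1.0456 z [-0.0024  0.0065 -1.    ] F [-0.5 -0.  -0.3] T [-0.12 -0.03  0.11] op 22.9 j [ 0.64  0.42 -0.28  1.6   0.12  1.15 -0.71]
42 280 open deg 0.28 normal off -3.8
```

View pics/v42.png

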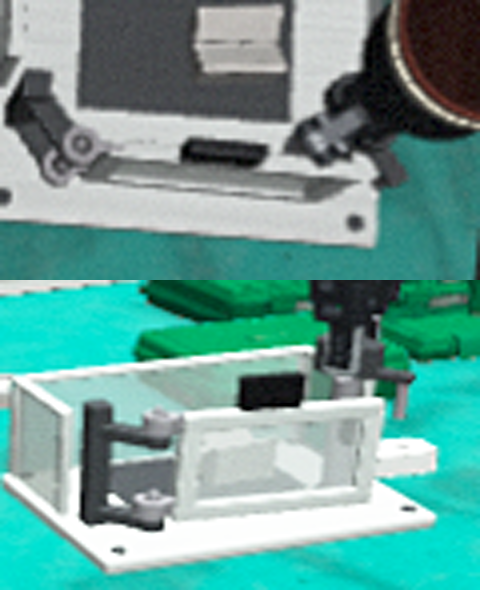

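The collar is turning with the grip and the gate is still shut. I'll keep turning to the end stop.

```bash
python3 -m crank '[[[-0.2,0,0],-0.1],[[-0.2,0,0],-0.1],[[-0.2,0,0],-0.1],[[-0.2,0,0],-0.08]]' >/dev/null; python3 st.py; python3 look.py 43; python3 ang.py 43;  python3 -m crank '[[[-0.1,0,0],-0.08],[[0,0,0],-0.08],[[0,0,0],-0.06]]' >/dev/null; python3 st.py
```

```text
t 42.65 p [ 567.5 -304.1  116.5] yaw -1.4173 z [ 6.0e-04  6.7e-03 -1.0e+00] F [ 0.1  0.3 -1. ] T [-0.22  0.02  0.06] op 23.1 j [ 0.6   0.41 -0.22  1.6   0.09  1.14 -1.06]
43 279 open deg 0.4 normal off -3.3
t 43.0 p [ 567.5 -303.8  116.4] yaw -1.6219 z [ 0.0015  0.0063 -1.    ] F [-0.3  0.  -0.5] T [-0.15  0.07  0.08] op 23.2 j [ 0.57  0.41 -0.18  1.61  0.07  1.13 -1.25]
```

```bash
python3 -m crank '[[[0,0,0],-0.05],[[0,0,0],-0.05]]' >/dev/null; python3 st.py;  python3 -m crank '[[[0,0,0],-0.05],[[0,0,0],-0.05]]' >/dev/null; python3 st.py; python3 look.py 44; python3 ang.py 44
```

```text
t 43.1667 p [ 567.5 -303.8  116.4] yaw -1.7134 z [ 0.0017  0.0057 -1.    ] F [-0.7  0.3 -0.2] T [-0.3   0.44  1.85] op 23.1 j [ 0.56  0.41 -0.17  1.61  0.07  1.13 -1.34]
t 43.3333 p [ 566.4 -303.6  116.7] yaw -1.7996 z [-0.0011  0.0044 -1.    ] F [-5.   0.   3.2] T [-0.25  1.68  2.39] op 23.2 j [ 0.54  0.41 -0.15  1.61  0.06  1.13 -1.42]
44 286 open deg 0.64 normal off -3.4
```

View pics/v44.png

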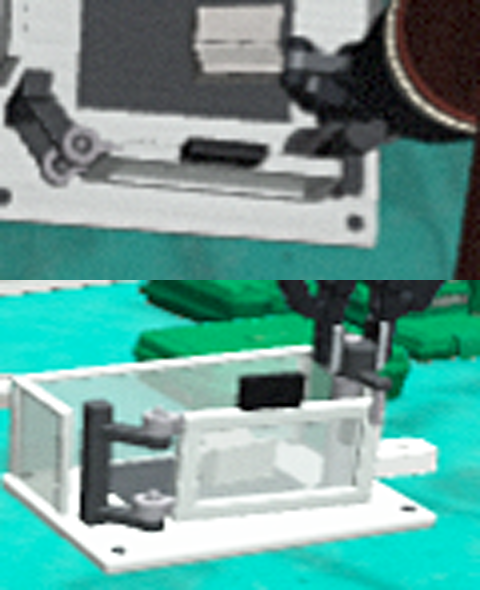

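```bash
python3 -m crank '[[[0,0,0],0],[[0,0,0],0],[[0,0,0],0],[[0,0,0],0],[[0,0,0],0]]' 0.6 20 >/dev/null; python3 st.py; python3 -m crank '[[[0,0,8],0],[[0,0,20],0],[[0,0,30],0],[[0,0,35],0],[[0,-25,20],0],[[0,-35,0],0],[[0,-38,0],0],[[0,-38,0],0],[[0,-35,0],0],[[0,-25,0],0],[[0,0,0],0]]' >/dev/null; python3 st.py; python3 look.py 45; python3 ang.py 45; python3 -c "
import cv2
a=cv2.imread('pics/t45.png')[155:265,365:515];cv2.imwrite('pics/x1.png',cv2.resize(a,(798,585),interpolation=cv2.INTER_CUBIC))
b=cv2.imread('pics/s45.png')[180:280,335:465];cv2.imwrite('pics/x2.png',cv2.resize(b,(780,600),interpolation=cv2.INTER_CUBIC))"
```

```text
t 43.85 p [ 566.9 -303.6  116.8] yaw -1.7847 z [-1.0e-04  4.6e-03 -1.0e+00] F [-0.8 -0.  -0.5] T [-0.03 -0.04  0.02] op 51.0 j [ 0.55  0.41 -0.15  1.61  0.06  1.13 -1.41]
t 44.7667 p [ 566.9 -503.8  245.3] yaw -1.7716 z [ 7.2e-03  9.0e-04 -1.0e+00] F [ 0.6 -1.  -0.8] T [-0.06  0.02  0.  ] op 51.1 j [ 0.72  0.56 -0.08  1.12  0.04  1.46 -1.12]
45 278 open deg 0.44 normal off -3.4
```

View pics/x1.png

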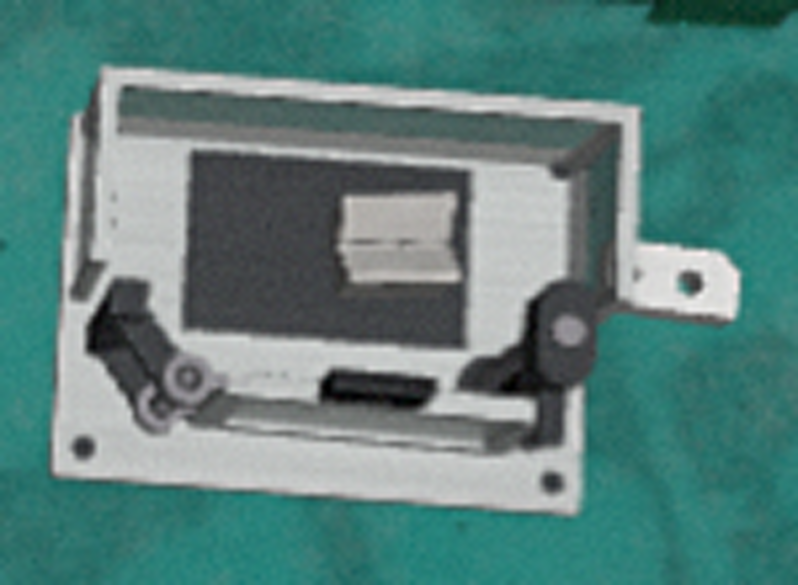

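View pics/x2.png

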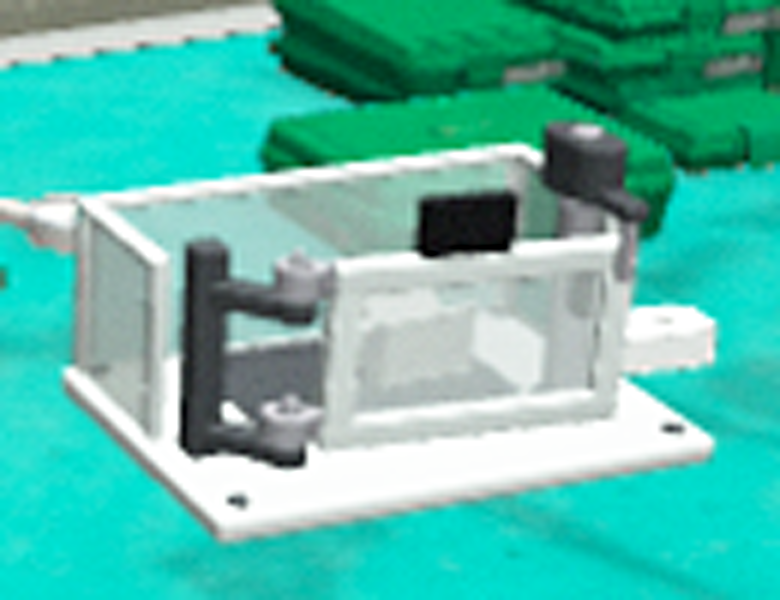

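```bash
python3 - <<'E'
from h import *
p=np.array([567.3,-303.5]); t=-0.098
for dq in (0,.1,.2,.3):
    a=np.pi+t+dq; d=np.array([np.cos(a),np.sin(a)])
    P=[[*(p+38*d),85],[*(p+38*d),113],[*(p+44*d),121]]
    print(dq,((w2p('scene',P)-[335,180])*6).round(0).tolist(),'top',((w2p('top',P[2:])-[365,155])*5.32).round(0).tolist())
C=np.array([556.6,-151.6]);y=t-np.radians(.5);gx=np.array([np.cos(y),np.sin(y)]); gm=np.array([np.sin(y),-np.cos(y)])
e=C+160*gm-5*gx
print('gate end front corner',((w2p('scene',[[*e,106],[*e,85]])-[335,180])*6).round(0).tolist())
im=cv2.imread('pics/s45.png')[195:235,415:455]; cv2.imwrite('pics/x3.png',cv2.resize(im,(600,600),interpolation=cv2.INTER_CUBIC))
im=cv2.imread('pics/t45.png')[205:245,445:485]; cv2.imwrite('pics/x4.png',cv2.resize(np.clip(im*1.5,0,255).astype(np.uint8),(600,600),interpolation=cv2.INTER_CUBIC))
E
```

```text
0 [[622.0, 280.0], [629.0, 218.0], [639.0, 205.0]] top [[548.0, 444.0]]
0.1 [[629.0, 279.0], [636.0, 217.0], [648.0, 204.0]] top [[559.0, 444.0]]
0.2 [[636.0, 277.0], [643.0, 216.0], [655.0, 202.0]] top [[569.0, 443.0]]
0.3 [[642.0, 276.0], [649.0, 214.0], [662.0, 200.0]] top [[580.0, 441.0]]
gate end front corner [[639.0, 227.0], [634.0, 272.0]]
```

View pics/x3.png

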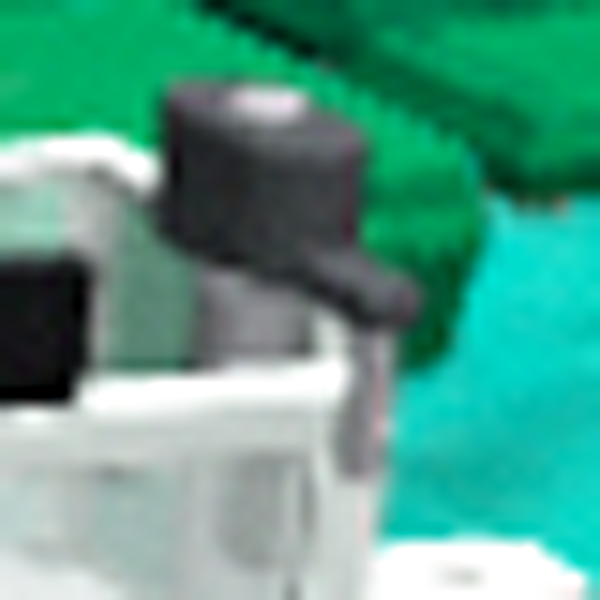

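View pics/x4.png

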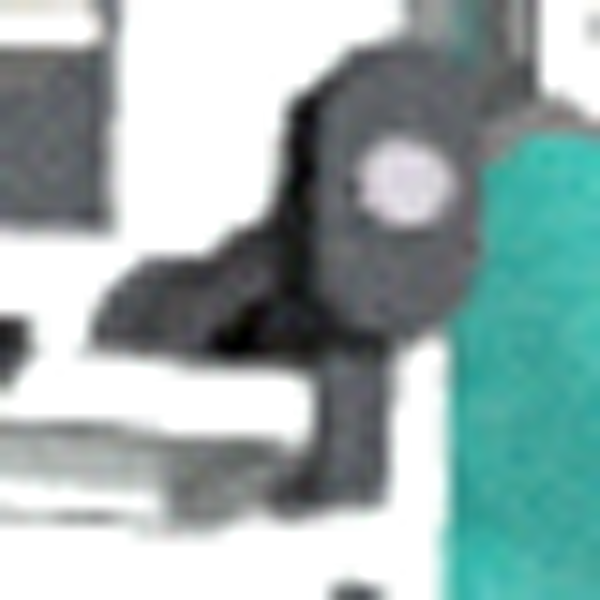

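```bash
python3 - <<'E'
from h import *
a=cv2.imread('pics/top0.png').astype(int);b=cv2.imread('pics/t45.png').astype(int)
for n,(x,y,w,h) in dict(ring=(224,162,24,22),vblock=(426,187,28,24),block=(484,198,22,20)).items(): print(n,np.abs(a-b)[y:y+h,x:x+w].mean().round(1))
print(ticket.job_done())
E
```

```text
ring 2.7
vblock 2.8
block 2.5
the job is handed in; nothing more can be done
None
```

The gate is hung on both hinge pins, shut, and locked by the collar. I handed the job in at about 45 s.

- **Hanging:** I lifted the grey gate out of the rack and lowered it onto both pins at about 54° open. Both knuckles read 0 mm above their brackets, the weight came off the wrist, and the pin tips showed through the bores.
- **Shutting:** It took several goes. After the first close the gate swung back to about 8° as I let go. On later tries the fingertip dragged it back open. The last push left it standing free at about 0.5°.
- **Locking:** I turned the collar clockwise until the torque rose at its end stop (about 1.9–2.4 N m), then let go and moved the arm clear.

**Last checks:**
- **Collar:** The tongue lies over the gate's top edge, and the finger hangs in front of it. Both match the positions I predicted for fully locked.
- **Gate angle:** It measured 0.4° open. The readings scatter by about 0.3°, so I can't tell full contact with the stop from a gap of about 1 mm.
- **Other objects:** The V-block, ring gauge and small block look the same as in the first picture.

No check failed at the end.

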